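# Set the depth stop of the connector press with a setting block

## Task

Take the driver from its wooden rest and turn the press's stop screw clockwise until its sprung foot nips the setting block lightly, so that the block just drags (a nip of about 11 N, never a jam; turn the screw only with the driver). Stand the driver back in its rest, then draw the block out along its channel by the upright tab, against the drag, until it is clear of the foot, and leave it standing in the channel. Do not disturb the other things on the bench.

Things in the scene. Friction and masses are not known exactly. Their poses are not given: they have to be found in the camera images.
- stand: Fixed press stand: dark steel base plate 130 x 220 x 12 mm thick with an aluminium portal on it. Origin on the bench below the stop screw's axis, z up; the plate reaches from 65 mm on the -y side to 155 mm on the +y side of it (own y). The setting block lies on the plate and is drawn out toward the stand's +y.
- screw: Slotted stop screw on top of the portal. Origin on its vertical axis, 82 mm above the bench, at the underside of its square steel head (28 x 28 mm, 14 mm high, always at this height); own x points along the slot, z up. Turned clockwise seen from above, it lowers a flat white foot, 20 mm across, under the beam by 6 mm per rad; a spring in the foot gives 1 mm per 8 N (in all some 40 N of nip per rad).
- screw_slot (a point): Middle of the slot's mouth, level with the head's top, 96 mm above the bench. Slot 18.5 mm long, 6.2 mm wide, 10 mm deep, bevelled 1.5 mm. At the start the foot is 1.5 to 7 mm above the block, unknown (worn). Turning the screw freely takes 0.15 N m (some 0.13 is left on the driver when it pauses); each newton of nip adds about 0.007. It stays where left up to 25 N.
- block: Loose steel setting block, 0.35 to 0.7 kg: 30 mm wide (own x), 110 mm long (own y), 25 mm high, with an upright tab. Origin on its underside, at the start within 7 mm of the screw's axis; it reaches 20 mm to -y and 90 mm to +y of it. It is clear of the foot once its origin is some 35 mm from the screw's axis.
- block_tab (a point): Middle of the top of the block's upright tab. The tab is 12 mm thick (block's x), 26 mm long (block's y) and 32 mm high, and stands 75 mm from the block's origin toward +y; its top is 69 mm above the bench.
- rest: Fixed wooden rest for the driver, 70 x 70 mm, 70 mm high, with a 17 mm square hole, 66 mm deep, in the middle of its top. Origin below its middle, on the bench.
- driver: Loose flat-blade driver, 0.08 to 0.17 kg, standing blade down in the rest. Origin at the middle of the blade's end, own z up the shank. Blade 12 x 3 mm (own x, y), 14 mm long, its last 3 mm 9 x 2 mm; shank 12 mm thick up to 60 mm; collar 28 mm across from 60 to 66 mm, which lies on the rest's top when stowed (origin then 10 mm above the bench).
- spool: Bystander: loose white spool with a yellow winding, 90 mm across, 55 mm high. Origin in the middle of its underside.
- meter: Bystander: loose blue hand-held meter lying flat, 130 x 75 x 32 mm. Origin in the middle of its underside.
- bottle: Bystander: loose pale plastic bottle, 48 mm across, 110 mm high. Origin in the middle of its underside.
- portal (a point): Middle of the top of the stand's portal crossbeam, 79 mm above the bench, on the screw's axis. The beam is 102 mm along the stand's x and 34 mm along y; two posts stand centred 42 mm either side of the axis along x.
- channel (a point): Open (+y) end of the block's channel, on the base plate's top, 12 mm above the bench, 140 mm from the screw's axis along the stand's y. Two rails 8 mm high, inner faces 33 mm apart, run along y and guide the block.
- driver_handle (a point): Middle of the driver's black handle, 91 mm above the blade's end on its axis. The handle runs from 66 to 116 mm, is 34 mm wide along the driver's x and 16 mm thick along its y: grip it across the 16 mm.
Mind the look-alikes: they are no part of the job. Of the things that look like the block, the smaller one is meant. Of the things that look like the rest, the smaller one is meant.

How it is judged:
By the outcome, as a careful person would: the job done as asked, in the order asked, and still so for the second after the job is handed in, with the robot touching nothing.
It also fails if it takes over 70 s, if anything falls off the work surface, if the arm or the gripper's body presses on something with over 40 N, if the wrist force passes 120 N, or if a joint passes its speed limit or range.

## Robot

A 6-joint arm with a two-finger parallel gripper is mounted at the origin on the work surface. World frame = base frame: x ahead of the robot, y to its left, z up, the work surface at z = 0. Lengths are in m, angles in rad, forces in N, time in s.
With the tool pointing down it reaches from about 0.35 to 0.775 m from the base axis. Payload 5.5 kg.
Tool frame: the origin (TCP) lies at the very end of the fingers, on their centre line; the grasp point (between the pads) lies 19 mm behind it; x points along the fingers, y is the direction in which the jaws open and shut, and the axes are right-handed (so a half turn about x gives the same grasp; the last joint's range is limited). The gripper opens to 85 mm and grips with 20 to 120 N. Pads are 22 mm wide; open, the fingers measure 114 mm over their backs; the gripper's body (76 mm by 85 mm) begins 54 mm behind the grasp point. The pads swing forward as they close: fully open they stand 13 mm farther back than shut.
Start: joints at [1.192, 0.313, 0.046, 1.304, 0, 1.431], TCP at [0.136, 0.559, 0.231] pointing down, gripper open.
Joint ranges: [-2.76, 2.76], [-0.86, 1.69], [-1.03, 1.26], [-2.2, 2.34], [-1.47, 1.5], [-3.14, 3.14]. Speed limits (rad/s): [2.57, 2.57, 3.14, 3.14, 3.14, 3.14].

## Interface

Orientations are given as a unit quaternion [w, x, y, z].
In Python, from workcell import env gives the robot as it stands.
- The arm moves only by the tool servo_tool, never from a script. Its argument "increments" is a list of rows, each an object with "offset": the shift along the tool's x, y, z in cm, a list of three; "yaw": the turn about the tool's x in degrees. In form: [{"offset": [x, y, z], "yaw": yaw}, ...]. A call has exactly 8 rows; each row is the pose to reach, as a shift and turn from the pose commanded when the call began, along the tool's axes at that moment; what a row does not reach only later rows make up. A row lasts 1/10 s, in which the tool goes at most 50 mm and 8.59 degrees, less where a joint would pass 70% of its speed; a pose out of reach is approached as far as the arm can. A call with a gripper value outside its range is refused whole. "claw" is the opening, from 0 (shut) to 1 (fully open), set as the call begins (left out, the last holds). The fingers move at their own pace and stop on an object; "force" is the grip in N (left out, the last holds). Time passes only in rows, so rows that repeat a pose let the fingers close, or fill a call up. It gives the time, the measured TCP pose, the force and the opening at its end, in the units of the state.
- env.get_state(): the state, without advancing time (a new reading comes with each control period).
- env.read_camera(name): name is "scene" or "top"; returns (picture, depth): 420x560x3 uint8, red, green, blue; 420x560 float32, m along the optical axis (not along the pixel's ray), 0 where there is no reading.
- env.camera_model(name): a dict with "vertical_fov" (degrees; the focal length in pixels is half the picture's height over the tangent of half this angle, whatever the lens; pixels are square), "cx", "cy" (the principal point, pixels), "world_from_camera" (4x4, takes a point from camera to world coordinates). Camera axes: x right, y up, looking along -z (the intrinsics and any distortion apply to the point x, -y, -z); pixel columns grow to the right and rows downward; lengths in m; the calibration is good to about 2 mm. A picture is of the moment at which its call begins. camera_model takes no time and is no camera call.
- env.hand_in(): hands the job in, once; it reports no verdict.
The state is a dict: "clock": time; "joint_pos": joint angles; "qvel": joint speeds; "tau": joint torques, N m; "tcp_pos": TCP position; "orientation": TCP orientation; "wrist_force": force on the tool from outside, world axes, zero at the start; "ft_torque": the same for the moment, N m; "finger_gap": finger opening in m.
Only numpy, scipy, OpenCV 4.12 (cv2) and the standard library are available. Lean on these libraries where they do the work, as an engineer would, in place of code of your own. Each camera call takes 0.05 s, during which the arm holds its last target.

## Working session

There is one attempt and no reset: what is moved stays moved. The work goes in short steps, Python scripts to look and compute and a tool call to move; the robot and the scene stay as the last step left them, time stands still between calls to the robot, and variables do not carry over. Pictures are saved under pics/ and viewed, and the job is handed in when it is done.

Besides the shell and the picture viewer there is one more tool, called as name(argument=value, ...), one argument or row to a line, values as JSON. servo_tool: Moves the arm, as the interface text tells. Its arguments: {"type":"object","properties":{"increments":{"type":"array","items":{"type":"object","properties":{"offset":{"type":"array","items":{"type":"number"}},"yaw":{"type":"number"}}}},"claw":{"type":"number"},"force":{"type":"number"}},"required":["increments"]}

```bash
ls -la; mkdir -p pics; cat > h.py <<'E'
import numpy as np, cv2
from workcell import env
from scipy.spatial.transform import Rotation as R
def save(img,name): cv2.imwrite('pics/'+name, cv2.cvtColor(img,cv2.COLOR_RGB2BGR))
def Rq(q): return R.from_quat([q[1],q[2],q[3],q[0]]).as_matrix()
E
python3 - <<'E'
from h import *
np.set_printoptions(precision=4,suppress=True)
s=env.get_state(); print(s); print(Rq(s['orientation']))
for n in ('scene','top'):
    im,d=env.read_camera(n); save(im,n+'0.png'); np.save(n+'0d.npy',d); np.save(n+'0.npy',im)
    print(n,env.camera_model(n))
E
```

```text
total 12
drwxr-xr-x  3 agent agent 4096 Dec  6 11:32 .
drwxr-xr-x 23 root  root  4096 Dec  6 11:32 ..
drwxr-xr-x  2 agent agent 4096 Dec  6 11:32 pics
{'clock': 0.0, 'joint_pos': array([1.1924, 0.314 , 0.045 , 1.3036, 0.    , 1.4312]), 'qvel': array([ 0.0003, -0.0005, -0.0005, -0.0002,  0.0003, -0.0008]), 'tau': array([  0.0001, -48.0629,  29.8531,   0.0194,  -0.    ,  -0.    ]), 'tcp_pos': array([0.1358, 0.5582, 0.2304]), 'orientation': array([ 0.7019,  0.0836,  0.7022, -0.0849]), 'wrist_force': array([ 0.0311,  0.0828, -0.4854]), 'ft_torque': array([0.0031, 0.0481, 0.0211]), 'finger_gap': 0.08545373393796545}
[[-0.0007  0.2365  0.9716]
 [-0.0017  0.9716 -0.2365]
 [-1.     -0.0019 -0.0003]]
scene {'vertical_fov': 56.34709666328519, 'cx': 284.2974102918709, 'cy': 209.10804409744364, 'world_from_camera': array([[ 0.6849, -0.5841,  0.4356,  0.9759],
       [ 0.7286,  0.5431, -0.4174, -0.4128],
       [ 0.0072,  0.6033,  0.7975,  0.854 ],
       [ 0.    ,  0.    ,  0.    ,  1.    ]])}
top {'vertical_fov': 48.69903938702802, 'cx': 271.8770152520522, 'cy': 214.3965339498034, 'world_from_camera': array([[ 0.0259,  0.9868, -0.1601,  0.4063],
       [-0.9988,  0.0321,  0.0361,  0.0118],
       [ 0.0408,  0.159 ,  0.9864,  1.0708],
       [ 0.    ,  0.    ,  0.    ,  1.    ]])}
```

View pics/scene0.png

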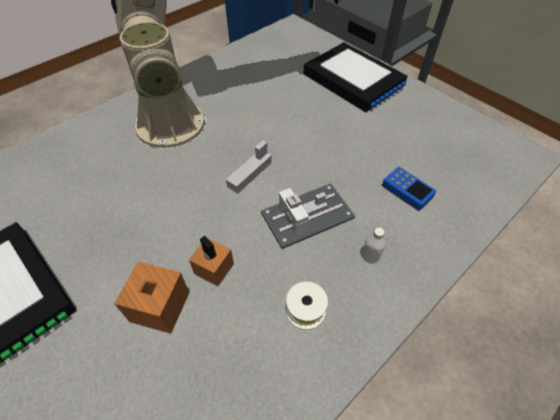

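View pics/top0.png

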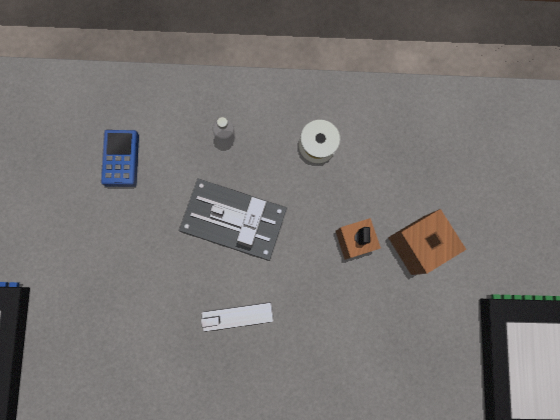

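```bash
cat >> h.py <<'E'
def cam(n):
    m=env.camera_model(n); f=210/np.tan(np.radians(m['vertical_fov']/2)); return f,m['cx'],m['cy'],np.array(m['world_from_camera'])
def ray(n,u,v):
    f,cx,cy,T=cam(n); d=np.stack([(np.asarray(u,float)-cx)/f,-(np.asarray(v,float)-cy)/f,-np.ones(np.shape(u))],-1)
    return T[:3,3], d@T[:3,:3].T
def onz(n,u,v,z):
    o,d=ray(n,u,v); t=(z-o[2])/d[...,2]; return o+d*t[...,None]
def cloud(n,d):
    v,u=np.mgrid[0:420,0:560]; o,r=ray(n,u,v); P=o+r*d[...,None]; P[d==0]=np.nan; return P
def proj(n,P):
    f,cx,cy,T=cam(n); q=(np.asarray(P)-T[:3,3])@T[:3,:3]; return np.stack([cx+f*q[...,0]/-q[...,2], cy-f*q[...,1]/-q[...,2]],-1)
def crop(im,x0,y0,x1,y1,s,name): save(cv2.resize(im[y0:y1,x0:x1],None,fx=s,fy=s,interpolation=cv2.INTER_CUBIC),name)
E
python3 - <<'E'
from h import *
np.set_printoptions(precision=4,suppress=True)
t=np.load('top0.npy'); s=np.load('scene0.npy')
crop(t,170,170,390,270,3.6,'c_top.png'); crop(s,185,130,365,290,4.4,'c_scene.png')
for n in ('top','scene'):
    P=cloud(n,np.load(n+'0d.npy'))
    for b in [(60,100),(400,330)] : print(n,P[b[1],b[0]])
    h=P[...,2]
    print('bench z median',np.nanmedian(h[150:300,100:400]))
P=cloud('top',np.load('top0d.npy'))
for (u,v) in [(352,240),(364,236),(250,218),(232,215),(217,211),(200,230)]: print((u,v),P[v,u])
E
```

```text
top [ 0.8417  0.4875 -0.003 ]
top [ 0.3236 -0.3251  0.0021]
bench z median -0.0003667173630498288
scene [-1.5198 -0.0304 -0.7437]
scene [ 0.9294 -0.0078 -0.001 ]
bench z median -0.00041149175025662066
(352, 240) [ 0.5182 -0.2018  0.0676]
(364, 236) [ 0.5208 -0.2146  0.125 ]
(250, 218) [0.5569 0.0225 0.0858]
(232, 215) [0.5707 0.0639 0.0314]
(217, 211) [0.5727 0.0951 0.0679]
(200, 230) [0.5367 0.1364 0.0124]
```

View pics/c_top.png

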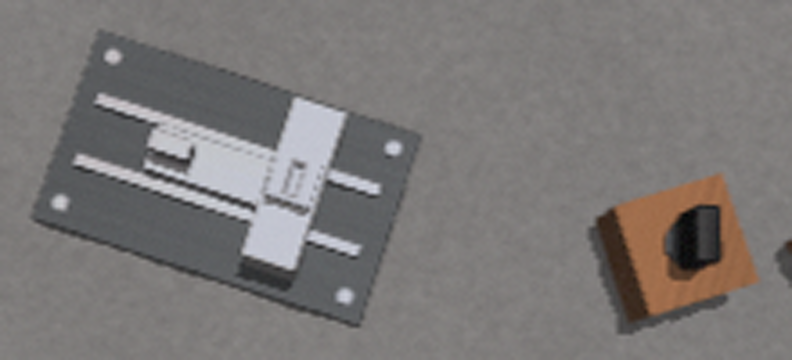

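View pics/c_scene.png

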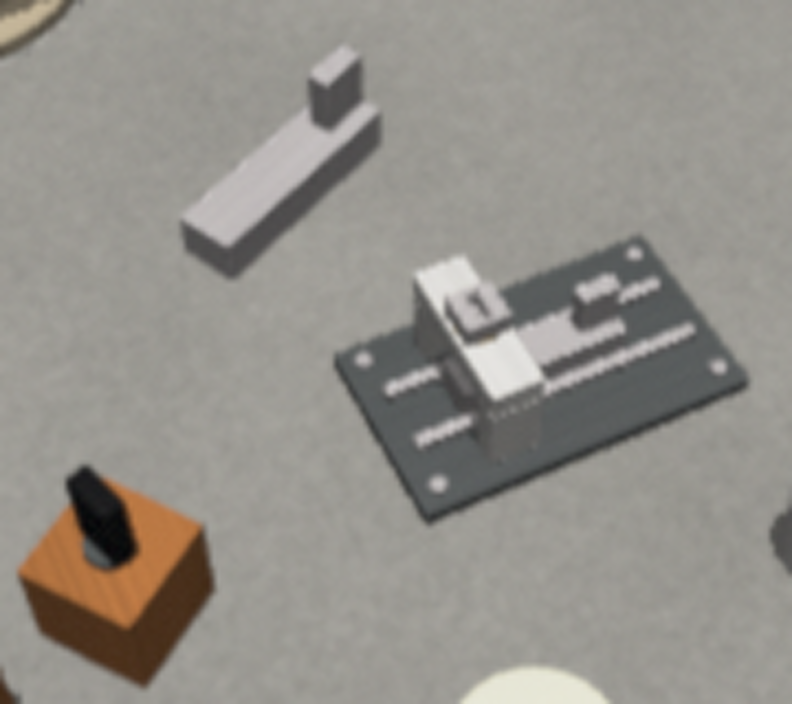

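```bash
python3 - <<'E'
from h import *
np.set_printoptions(precision=4,suppress=True)
D={n:np.load(n+'0d.npy') for n in('top','scene')}; I={n:np.load(n+'0.npy') for n in('top','scene')}
def rect(P):
    (c,sz,a)=cv2.minAreaRect((P[:,:2]*1000).astype(np.float32)); return np.array(c)/1000,sz,a
def box(P,x0,x1,y0,y1): return (P[...,0]>x0)&(P[...,0]<x1)&(P[...,1]>y0)&(P[...,1]<y1)
for n in ('top','scene'):
    P=cloud(n,D[n]); z=P[...,2]; v=cv2.cvtColor(I[n],cv2.COLOR_RGB2HSV)
    B=box(P,.44,.70,-.08,.22)
    m=B&(z>-.005)&(z<.022)&(v[...,2]<90)
    m=cv2.morphologyEx(m.astype(np.uint8),cv2.MORPH_OPEN,np.ones((3,3)))
    ys,xs=np.nonzero(m); Q=onz(n,xs,ys,.012); print(n,'plate',rect(Q),len(xs))
    m=B&(z>.074)&(z<.0995); Q=P[m]; print('beam all',rect(Q),len(Q),Q.mean(0))
    m=B&(z>.089)&(z<.105); Q=P[m]; print('head',rect(Q),len(Q),Q.mean(0))
    B=box(P,.44,.62,-.27,-.13)
    m=B&(z>.064)&(z<.0735);  Q=P[m]; print('rest',rect(Q),len(Q))
    m=B&(z>.1)&(z<.14);  Q=P[m]; print('driver',rect(Q),len(Q),Q.mean(0),Q[:,2].max())
    B=box(P,.5,.65,.07,.15)
    m=B&(z>.06)&(z<.08);  Q=P[m]; print('tab',rect(Q),len(Q),Q.mean(0))
E
```

```text
top plate (array([0.5011, 0.0369]), (34.56460189819336, 8.520243644714355), 74.97843170166016) 58
beam all (array([0.5526, 0.0203]), (33.84764099121094, 101.50752258300781), 73.73107147216797) 724 [0.5516 0.0204 0.0818]
head (array([0.5528, 0.02  ]), (27.730989456176758, 28.528465270996094), 74.15369415283203) 156 [0.5526 0.0201 0.0948]
rest (array([ 0.5242, -0.2188]), (69.85616302490234, 70.75492858886719), 19.043575286865234) 793
driver (array([ 0.5238, -0.2184]), (33.14072799682617, 16.034530639648438), 1.3031246662139893) 164 [ 0.5234 -0.2166  0.1214] 0.1291269694606474
tab (array([0.5754, 0.0966]), (26.51189613342285, 11.670859336853027), 72.82721710205078) 71 [0.575  0.0965 0.0673]
scene plate (array([0.6127, 0.016 ]), (83.31088256835938, 35.12691879272461), 42.42644119262695) 45
beam all (array([0.5552, 0.0207]), (34.84590530395508, 103.33316040039062), 73.61912536621094) 470 [0.5596 0.018  0.0824]
head (array([0.555 , 0.0212]), (29.48209571838379, 30.428220748901367), 75.5157470703125) 113 [0.5557 0.0206 0.0943]
rest (array([ 0.5259, -0.2175]), (72.2196044921875, 71.57061767578125), 18.738834381103516) 633
driver (array([ 0.5268, -0.218 ]), (15.69177532196045, 33.690147399902344), 89.8746109008789) 162 [ 0.5303 -0.2194  0.1194] 0.12823025962513768
tab (array([0.5788, 0.0976]), (27.172849655151367, 14.47929859161377), 76.68589782714844) 54 [0.5786 0.0959 0.0664]
```

```bash
python3 - <<'E'
from h import *
t=np.load('top0.npy'); s=np.load('scene0.npy')
a=cv2.resize(t[203:233,235:265],None,fx=13,fy=13,interpolation=cv2.INTER_CUBIC); b=cv2.resize(s[183:213,277:307],None,fx=13,fy=13,interpolation=cv2.INTER_CUBIC)
for im,n,(x0,y0) in((a,'top',(235,203)),(b,'scene',(277,183))):
    c=np.array([.5527,.0200,.096]) if n=='top' else np.array([.5551,.0212,.096])
    for L,ang,col in((.02,-15.2,(255,0,0)),(.02,74.8,(0,255,0))):
        d=np.array([np.cos(np.radians(ang)),np.sin(np.radians(ang)),0])*L
        p=(proj(n,np.array([c-d,c+d]))-[x0,y0]+.5)*13
        for q in p: cv2.circle(im,tuple(int(k) for k in q),5,col,-1)
save(np.hstack([a,b]),'slot.png')
E
```

```text
(no output)
```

View pics/slot.png

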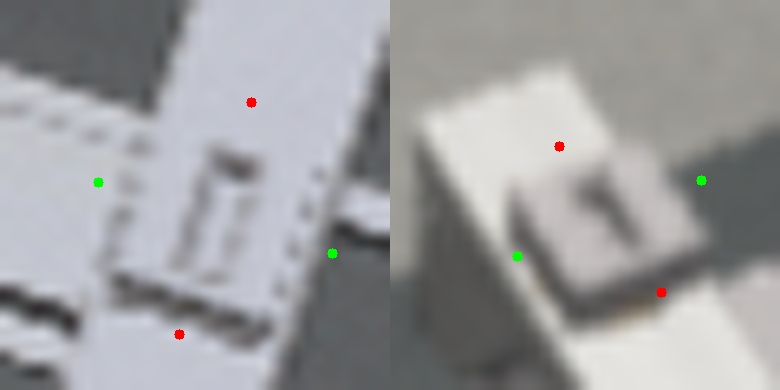

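```bash
cat >> h.py <<'E'
np.set_printoptions(precision=3,suppress=True)
def tool(dw,yawdeg):
    """world delta (m) -> tool cm, tool pointing down, tool y at yawdeg in world"""
    a=np.radians(yawdeg); X=np.array([0,0,-1.]);Y=np.array([np.cos(a),np.sin(a),0]);Z=np.cross(X,Y)
    return np.asarray(dw)@np.stack([X,Y,Z]).T*100
def st():
    s=env.get_state(); M=Rq(s['orientation']); print('t',round(s['clock'],2),'tcp',s['tcp_pos'],'yaw',np.degrees(np.arctan2(M[1,1],M[0,1])).round(2),'xdir',M[:,0],'F',s['wrist_force'],'M',s['ft_torque'],'gap',round(s['finger_gap'],4)); return s
E
python3 - <<'E'
from h import *
W=np.array([[.136,.558],[.36,.40],[.5,.05],[.525,-.218]])
for a,b in zip(W[:-1],W[1:]): print(tool(np.r_[b-a,0],76.3))
E
```

```text
[  0.    -10.045  25.505]
[  0.    -30.688  21.891]
[  0.    -25.445   8.776]
```

servo_tool(
  increments=[
    {"offset":[0,-0.8,2.0],"yaw":0},
    {"offset":[0,-2.2,5.5],"yaw":0},
    {"offset":[0,-3.7,9.5],"yaw":0},
    {"offset":[0,-5.3,13.5],"yaw":0},
    {"offset":[0,-7.0,17.5],"yaw":0},
    {"offset":[0,-9.0,21.0],"yaw":0},
    {"offset":[0,-11.5,24.0],"yaw":0},
    {"offset":[0,-14.5,27.0],"yaw":0},
  ],
  claw=1,
)

```text
clock: 0.9
tcp_pos: [0.365, 0.3528, 0.2308]
orientation: [0.702, 0.084, 0.702, -0.084]
wrist_force: [1.5, 0.0, 0.0]
finger_gap: 0.0851
```

servo_tool(
  increments=[
    {"offset":[0,-3.5,2.8],"yaw":0},
    {"offset":[0,-7.2,5.4],"yaw":0},
    {"offset":[0,-11,8.0],"yaw":0},
    {"offset":[0,-14.8,10.6],"yaw":0},
    {"offset":[0,-18.6,13],"yaw":0},
    {"offset":[0,-22.5,15.2],"yaw":0},
    {"offset":[0,-26.5,17],"yaw":0},
    {"offset":[0,-30.5,18.5],"yaw":0},
  ],
)

```text
clock: 1.7
tcp_pos: [0.4718, 0.012, 0.231]
orientation: [0.702, 0.084, 0.702, -0.084]
wrist_force: [0.4, 0.6, -0.0]
finger_gap: 0.0856
```

```bash
python3 - <<'E'
from h import *
s=st(); print(tool(np.array([.5253,-.2182,.231])-s['tcp_pos'],76.3), s['joint_pos'])
E
```

```text
t 1.7 tcp [0.472 0.012 0.231] yaw 76.3 xdir [-0.  0. -1.] F [ 0.366  0.565 -0.011] M [-0.047 -0.043 -0.061] gap 0.0856
[ -0.005 -21.094  10.651] [-0.145  0.114 -0.207  1.25   0.     0.094]
```

servo_tool(
  increments=[
    {"offset":[0,-3.5,1.8],"yaw":-2},
    {"offset":[0,-7.2,3.7],"yaw":-5},
    {"offset":[0,-11,5.6],"yaw":-8},
    {"offset":[0,-14.8,7.5],"yaw":-11},
    {"offset":[0,-18,9.1],"yaw":-13},
    {"offset":[0,-20.3,10.2],"yaw":-14.3},
    {"offset":[0,-21.1,10.65],"yaw":-14.3},
    {"offset":[0,-21.1,10.65],"yaw":-14.3},
  ],
)

```text
clock: 2.5
tcp_pos: [0.5251, -0.2172, 0.2305]
orientation: [0.707, -0.003, 0.707, 0.003]
wrist_force: [-0.7, 1.0, -0.3]
finger_gap: 0.0856
```

```bash
python3 - <<'E'
from h import *
s=st(); print(tool(np.array([.5253,-.2182,.085])-s['tcp_pos'],90.6), s['joint_pos'])
for n in ('scene','top'):
    im,d=env.read_camera(n); np.save(n+'1.npy',im); np.save(n+'1d.npy',d); save(im,n+'1.png')
E
```

```text
t 2.5 tcp [ 0.525 -0.217  0.231] yaw 90.49 xdir [-0.001  0.001 -1.   ] F [-0.729  1.012 -0.283] M [ 0.043 -0.009 -0.011] gap 0.0856
[14.551 -0.104  0.02 ] [-0.534  0.301  0.028  1.298  0.    -0.542]
```

View pics/scene1.png

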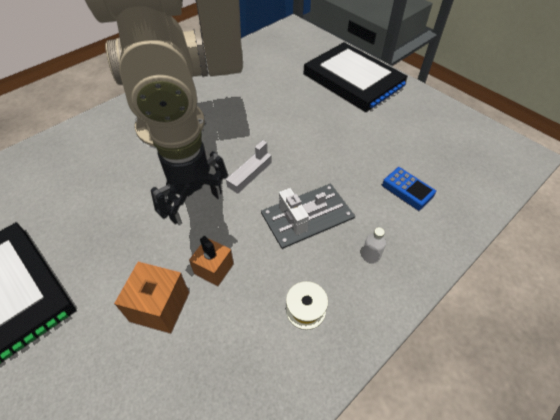

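servo_tool(
  increments=[
    {"offset":[1.5,-0.1,0],"yaw":0},
    {"offset":[4.0,-0.1,0],"yaw":0},
    {"offset":[7.0,-0.1,0],"yaw":0},
    {"offset":[10,-0.1,0],"yaw":0},
    {"offset":[12.3,-0.1,0],"yaw":0},
    {"offset":[13.7,-0.1,0],"yaw":0},
    {"offset":[14.4,-0.1,0],"yaw":0},
    {"offset":[14.4,-0.1,0],"yaw":0},
  ],
)

```text
clock: 3.4
tcp_pos: [0.5246, -0.2158, 0.0867]
orientation: [0.707, -0.004, 0.708, 0.005]
wrist_force: [-1.0, 0.1, 0.6]
finger_gap: 0.0851
```

```bash
python3 - <<'E'
from h import *
s=st()
im,d=env.read_camera('scene'); crop(im,130,140,290,300,3.6,'s2.png')
E
```

```text
t 3.4 tcp [ 0.525 -0.216  0.087] yaw 90.7 xdir [-0.001  0.001 -1.   ] F [-1.027  0.132  0.638] M [0.023 0.039 0.026] gap 0.0851
```

View pics/s2.png

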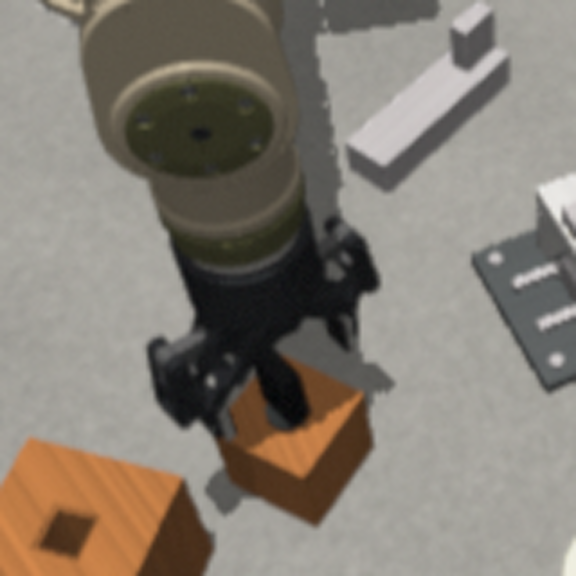

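servo_tool(
  increments=[
    {"offset":[0.1,-0.15,0],"yaw":0},
    {"offset":[0.1,-0.15,0],"yaw":0},
    {"offset":[0.1,-0.15,0],"yaw":0},
    {"offset":[0.1,-0.15,0],"yaw":0},
    {"offset":[0.1,-0.15,0],"yaw":0},
    {"offset":[0.1,-0.15,0],"yaw":0},
    {"offset":[0.1,-0.15,0],"yaw":0},
    {"offset":[0.1,-0.15,0],"yaw":0},
  ],
  claw=0,
  force=60,
)

```text
clock: 4.25
tcp_pos: [0.5255, -0.219, 0.0866]
orientation: [0.707, -0.004, 0.707, 0.004]
wrist_force: [-0.3, -0.2, 3.1]
finger_gap: 0.0153
```

```bash
python3 - <<'E'
from h import *
s=st()
im,d=env.read_camera('scene'); crop(im,130,140,290,300,3.6,'s3.png'); st()
E
```

```text
t 4.25 tcp [ 0.525 -0.219  0.087] yaw 90.62 xdir [ 0.001 -0.    -1.   ] F [-0.32  -0.207  3.135] M [-0.029  0.108 -0.016] gap 0.0153
t 4.3 tcp [ 0.525 -0.219  0.087] yaw 90.61 xdir [ 0.001 -0.    -1.   ] F [0.485 0.171 3.478] M [-0.024  0.103  0.043] gap 0.0154
```

View pics/s3.png

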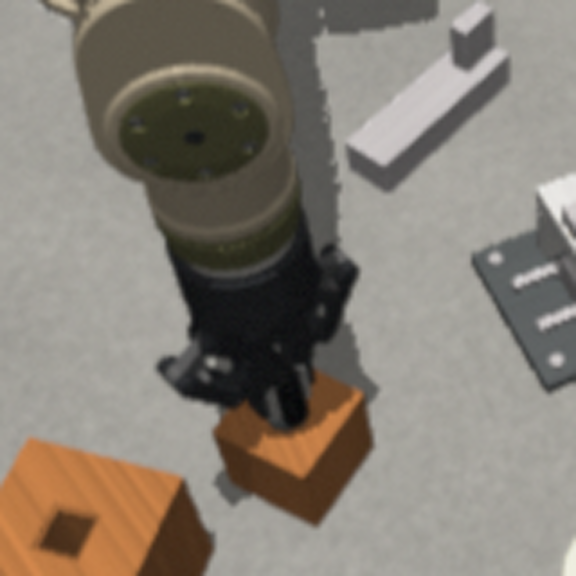

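servo_tool(
  increments=[
    {"offset":[-0.8,0,0],"yaw":0},
    {"offset":[-2.4,0,0],"yaw":0},
    {"offset":[-4.4,0,0],"yaw":0},
    {"offset":[-6.6,0,0],"yaw":0},
    {"offset":[-8.8,0,0],"yaw":0},
    {"offset":[-10.4,0,0],"yaw":0},
    {"offset":[-11.4,0,0],"yaw":0},
    {"offset":[-11.8,0,0],"yaw":0},
  ],
)

```text
clock: 5.1
tcp_pos: [0.5256, -0.219, 0.2052]
orientation: [0.707, -0.004, 0.707, 0.004]
wrist_force: [-0.4, 0.1, -1.4]
finger_gap: 0.0155
```

```bash
python3 - <<'E'
from h import *
s=st()
im,d=env.read_camera('scene'); crop(im,130,100,290,260,3.6,'s4.png'); np.save('scene4d.npy',d)
im,d=env.read_camera('top'); crop(im,300,160,440,300,3.6,'t4.png'); np.save('top4d.npy',d)
st()
print(tool([.0286,.2388,0],90.6))
E
```

```text
t 5.1 tcp [ 0.526 -0.219  0.205] yaw 90.62 xdir [ 0.001 -0.    -1.   ] F [-0.424  0.085 -1.432] M [ 0.031 -0.037  0.002] gap 0.0155
t 5.2 tcp [ 0.525 -0.219  0.204] yaw 90.62 xdir [ 0.  0. -1.] F [-0.092 -0.262 -1.416] M [0.022 0.009 0.001] gap 0.0153
[ 0.    23.849  3.11 ]
```

View pics/s4.png

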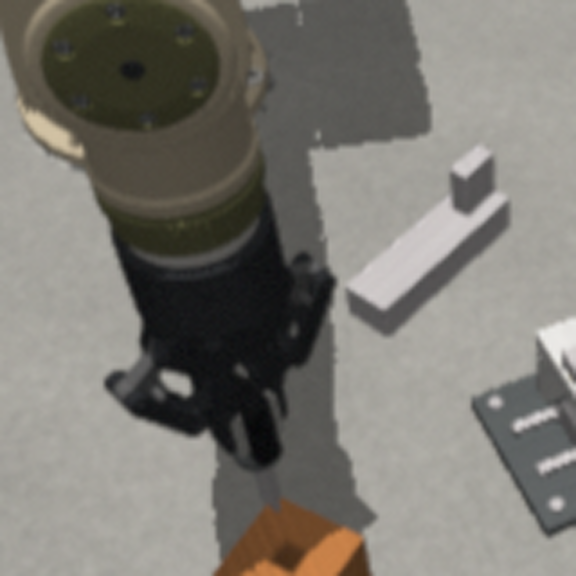

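View pics/t4.png

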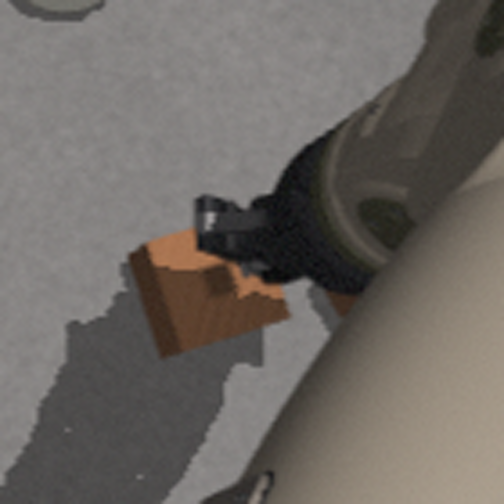

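servo_tool(
  increments=[
    {"offset":[0,1.5,0.2],"yaw":1},
    {"offset":[0,5.0,0.7],"yaw":3},
    {"offset":[0,9.5,1.2],"yaw":6},
    {"offset":[0,14,1.8],"yaw":9},
    {"offset":[0,18.3,2.4],"yaw":12},
    {"offset":[0,21.5,2.8],"yaw":14.5},
    {"offset":[0,23.3,3.05],"yaw":15.8},
    {"offset":[0,23.9,3.1],"yaw":15.8},
  ],
)

```text
clock: 6.0
tcp_pos: [0.553, 0.0226, 0.203]
orientation: [0.7, 0.093, 0.702, -0.092]
wrist_force: [-0.8, -0.2, -1.4]
finger_gap: 0.0155
```

```bash
python3 - <<'E'
from h import *
im,d=env.read_camera('scene'); crop(im,210,90,370,250,3.6,'s5.png'); np.save('scene5d.npy',d);np.save('scene5.npy',im)
im,d=env.read_camera('top'); crop(im,170,150,330,290,3.6,'t5.png'); np.save('top5d.npy',d)
s=st();print(s['joint_pos'])
E
```

```text
t 6.1 tcp [0.553 0.021 0.203] yaw 74.94 xdir [-0.002  0.    -1.   ] F [-0.781 -0.867 -0.756] M [-0.039  0.02  -0.026] gap 0.0153
[-0.107  0.282 -0.065  1.225 -0.     0.156]
```

View pics/s5.png

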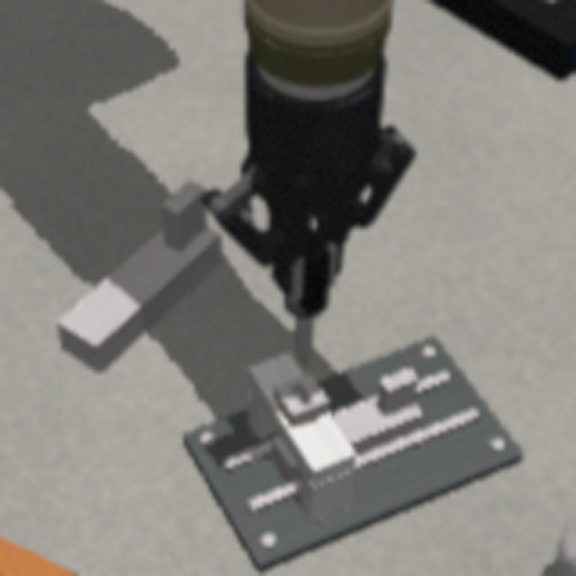

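View pics/t5.png

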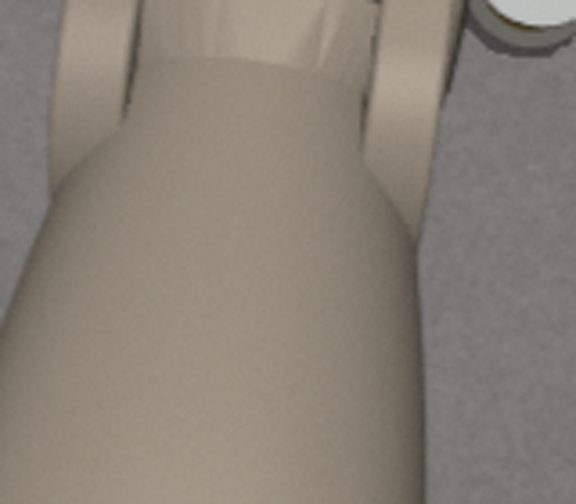

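```bash
python3 - <<'E'
from h import *
im=np.load('scene5.npy'); 
for z in (.126,.13,.14,.15,.16,.17,.18): print(z,proj('scene',np.array([.5551,.0212,z])))
for v in range(172,198,2): print(v,im[v,284:304].sum(1)//3)
crop(im,275,160,315,215,10,'s5b.png')
E
```

```text
0.126 [293.758 191.542]
0.13 [293.802 190.478]
0.14 [293.913 187.786]
0.15 [294.027 185.048]
0.16 [294.142 182.262]
0.17 [294.259 179.428]
0.18 [294.378 176.543]
172 [159 159 160 159 135  64  55  67  69  55  23  12  11  10   6  18  53 113
 156 162]
174 [159 162 163 161 142  71  53  56  52  33  13   9   8  13  13  23  65 125
 158 162]
176 [109 142 156 158 151 121  81  54  49  44  34  18  19  27  49  88 129 156
 160 161]
178 [ 89  89 105 133 156 159 153 132  82  60  57  59  74 107 132 153 157 159
 159 161]
180 [ 87  87  89  90 108 140 155 145  94  78  78  77  95 136 158 159 159 162
 162 162]
182 [ 89  89  87  86  86  88  93  90  78  77  77  78  98 141 156 160 162 163
 162 159]
184 [ 90  91  89  88  88  86  87  85  75  76  78  80 102 148 159 160 162 161
 161 160]
186 [ 88  86  87  87  87  88  86  85  76  76  78  79  97 137 158 162 159 158
 161 162]
188 [ 89  89  93 101 111 114 112  94  82  77  76  78  83  89 108 140 155 160
 162 163]
190 [121 128 127 126 129 130 130 122  98  82  74  79  85  86  85  90 108 141
 158 160]
192 [131 132 130 129 129 128 130 131 128 109  88  86  86  86  88  87  88  98
 123 141]
194 [134 133 132 131 129 129 127 129 126 122 111 106 104  94  89  89  83  74
  65  65]
196 [131 132 127 128 123 118 113 108 103 105 113 115 114 105  78  60  54  55
  54  53]
```

View pics/s5b.png

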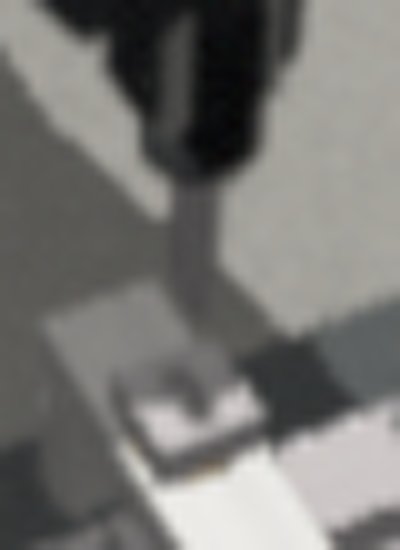

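servo_tool(
  increments=[
    {"offset":[0.6,0,0],"yaw":0},
    {"offset":[1.4,0,0],"yaw":0},
    {"offset":[2.2,0,0],"yaw":0},
    {"offset":[2.7,0,0],"yaw":0},
    {"offset":[3.0,0,0],"yaw":0},
    {"offset":[3.2,0,0],"yaw":0},
    {"offset":[3.4,0,0],"yaw":0},
    {"offset":[3.5,0,0],"yaw":0},
  ],
)

```text
clock: 6.9
tcp_pos: [0.5538, 0.0205, 0.1693]
orientation: [0.701, 0.093, 0.701, -0.093]
wrist_force: [0.1, 0.6, -1.6]
finger_gap: 0.0153
```

```bash
python3 - <<'E'
from h import *
im,d=env.read_camera('scene'); crop(im,265,150,325,220,8,'s6.png'); 
st()
E
```

```text
t 6.95 tcp [0.554 0.021 0.169] yaw 74.82 xdir [ 0.  0. -1.] F [ 0.006  0.49  -1.01 ] M [-0.038 -0.004 -0.012] gap 0.0151
```

View pics/s6.png

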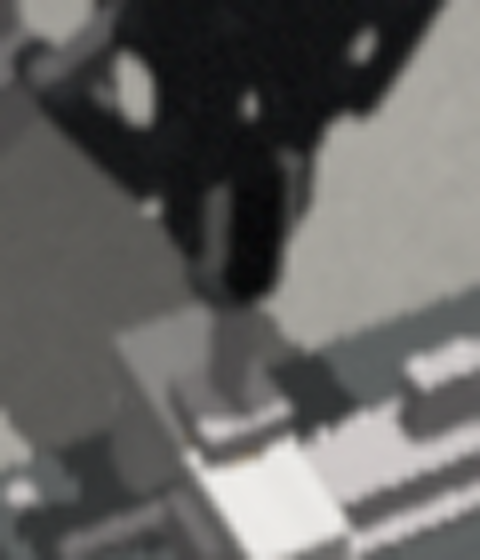

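servo_tool(
  increments=[
    {"offset":[0.1,0,0],"yaw":0},
    {"offset":[0.2,0,0],"yaw":0},
    {"offset":[0.3,0,0],"yaw":0},
    {"offset":[0.4,0,0],"yaw":0},
    {"offset":[0.5,0,0],"yaw":0},
    {"offset":[0.5,0,0],"yaw":0},
    {"offset":[0.5,0,0],"yaw":0},
    {"offset":[0.5,0,0],"yaw":0},
  ],
)

```text
clock: 7.75
tcp_pos: [0.5537, 0.0205, 0.1643]
orientation: [0.701, 0.093, 0.701, -0.093]
wrist_force: [0.0, 0.8, -1.7]
finger_gap: 0.0151
```

```bash
cat >> h.py <<'E'
def avg(n=6):
    L=[]
    for i in range(n):
        env.read_camera('scene'); s=env.get_state(); M=Rq(s['orientation'])
        L.append(np.r_[s['tcp_pos'],np.degrees(np.arctan2(M[1,1],M[0,1])),s['wrist_force'],s['ft_torque'],s['tau'][5],s['joint_pos'][5]])
    L=np.array(L); print('t',round(s['clock'],2),'mean',L.mean(0)); print('std',L.std(0)); return L
E
python3 - <<'E'
from h import *
avg(6)
E
```

```text
t 8.05 mean [ 0.554  0.02   0.164 74.817  0.194  0.019 -1.223  0.007 -0.029 -0.002
  0.     0.157]
std [0.    0.    0.    0.002 0.639 0.711 0.164 0.016 0.028 0.019 0.    0.   ]
```

servo_tool(
  increments=[
    {"offset":[0,0,0],"yaw":2},
    {"offset":[0,0,0],"yaw":4},
    {"offset":[0,0,0],"yaw":6},
    {"offset":[0,0,0],"yaw":8},
    {"offset":[0,0,0],"yaw":10},
    {"offset":[0,0,0],"yaw":12},
    {"offset":[0,0,0],"yaw":14},
    {"offset":[0,0,0],"yaw":15},
  ],
)

```text
clock: 8.85
tcp_pos: [0.5537, 0.0205, 0.1643]
orientation: [0.683, 0.184, 0.683, -0.184]
wrist_force: [0.3, -0.2, -0.8]
finger_gap: 0.0155
```

```bash
python3 - <<'E'
from h import *
s=st(); print(s['tau'])
avg(4)
E
```

```text
t 8.85 tcp [0.554 0.02  0.164] yaw 59.76 xdir [ 0.  0. -1.] F [ 0.298 -0.222 -0.821] M [-0.026 -0.001 -0.021] gap 0.0155
[ -0.002 -46.876  29.21    0.001   0.     -0.063]
t 9.05 mean [ 0.554  0.02   0.164 59.819  0.176 -0.245 -0.848  0.034 -0.011  0.016
  0.056  0.419]
std [0.    0.    0.    0.04  0.446 0.09  0.447 0.017 0.012 0.022 0.044 0.001]
```

servo_tool(
  increments=[
    {"offset":[0,0,0],"yaw":1},
    {"offset":[0,0,0],"yaw":2},
    {"offset":[0,0,0],"yaw":3},
    {"offset":[0,0,0],"yaw":4},
    {"offset":[0,0,0],"yaw":5},
    {"offset":[0,0,0],"yaw":6},
    {"offset":[0,0,0],"yaw":7},
    {"offset":[0,0,0],"yaw":8},
  ],
)

```text
clock: 9.85
tcp_pos: [0.5537, 0.0205, 0.1643]
orientation: [0.668, 0.232, 0.668, -0.232]
wrist_force: [-0.1, 0.1, -1.7]
finger_gap: 0.0153
```

```bash
python3 - <<'E'
from h import *
s=st(); print(s['tau'])
avg(4)
E
```

```text
t 9.85 tcp [0.554 0.02  0.164] yaw 51.74 xdir [ 0.  0. -1.] F [-0.09   0.135 -1.743] M [-0.021 -0.06   0.095] gap 0.0153
[ -0.099 -46.879  29.122   0.087  -0.046  -0.139]
t 10.05 mean [ 0.554  0.021  0.164 51.783 -0.044  0.317 -1.425  0.054 -0.037  0.018
  0.085  0.559]
std [0.    0.    0.    0.047 0.409 0.19  0.237 0.04  0.019 0.019 0.046 0.001]
```

servo_tool(
  increments=[
    {"offset":[0,0,0],"yaw":0.5},
    {"offset":[0,0,0],"yaw":1},
    {"offset":[0,0,0],"yaw":1.5},
    {"offset":[0,0,0],"yaw":2},
    {"offset":[0,0,0],"yaw":2.5},
    {"offset":[0,0,0],"yaw":3},
    {"offset":[0,0,0],"yaw":3.5},
    {"offset":[0,0,0],"yaw":4},
  ],
)

```text
clock: 10.85
tcp_pos: [0.5537, 0.0205, 0.1643]
orientation: [0.66, 0.255, 0.66, -0.255]
wrist_force: [-0.0, 0.1, -1.3]
finger_gap: 0.0155
```

```bash
python3 - <<'E'
from h import *
s=st(); print(s['tau'])
print(avg(4)[:,[3,9,10]])
im,d=env.read_camera('scene'); crop(im,265,150,325,220,8,'s7.png'); 
E
```

```text
t 10.85 tcp [0.554 0.02  0.164] yaw 47.78 xdir [-0.  0. -1.] F [-0.021  0.075 -1.306] M [0.047 0.03  0.108] gap 0.0155
[ -0.178 -46.787  29.163  -0.021  -0.06   -0.   ]
t 11.05 mean [ 0.554  0.02   0.164 47.8   -0.212 -0.083 -1.168  0.045 -0.01   0.115
  0.111  0.629]
std [0.    0.    0.    0.022 0.212 0.483 0.431 0.029 0.016 0.022 0.023 0.   ]
[[47.765  0.145  0.09 ]
 [47.8    0.105  0.149]
 [47.816  0.086  0.111]
 [47.82   0.125  0.095]]
```

View pics/s7.png

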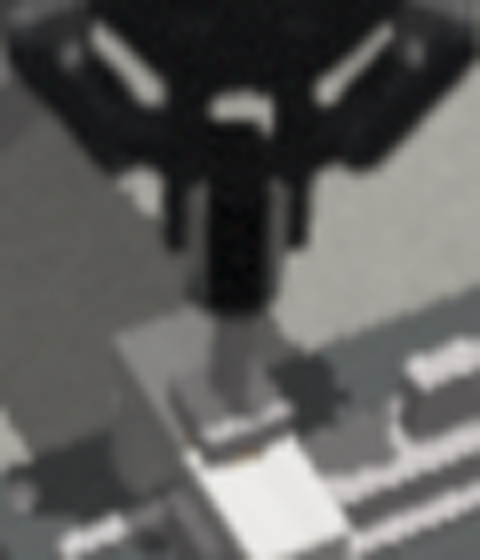

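servo_tool(
  increments=[
    {"offset":[0,0,0],"yaw":1},
    {"offset":[0,0,0],"yaw":2},
    {"offset":[0,0,0],"yaw":3},
    {"offset":[0,0,0],"yaw":4},
    {"offset":[0,0,0],"yaw":5},
    {"offset":[0,0,0],"yaw":6},
    {"offset":[0,0,0],"yaw":7},
    {"offset":[0,0,0],"yaw":8},
  ],
)

```text
clock: 11.9
tcp_pos: [0.5537, 0.0205, 0.1643]
orientation: [0.64, 0.3, 0.64, -0.3]
wrist_force: [0.1, -0.1, -1.3]
finger_gap: 0.0155
```

```bash
python3 - <<'E'
from h import *
s=st(); print(s['tau'])
print(avg(6)[:,[3,9,10]])
E
```

```text
t 11.9 tcp [0.554 0.02  0.164] yaw 39.73 xdir [ 0.  0. -1.] F [ 0.116 -0.116 -1.261] M [ 0.034 -0.024  0.216] gap 0.0155
[ -0.174 -46.818  29.143   0.025  -0.021  -0.036]
t 12.2 mean [ 0.554  0.02   0.164 39.792  0.032 -0.079 -0.987  0.027 -0.021  0.148
  0.175  0.768]
std [0.    0.    0.    0.043 0.471 0.294 0.652 0.03  0.026 0.038 0.043 0.001]
[[39.7    0.168  0.148]
 [39.78   0.141  0.265]
 [39.811  0.133  0.189]
 [39.821  0.081  0.157]
 [39.82   0.206  0.147]
 [39.821  0.161  0.144]]
```

servo_tool(
  increments=[
    {"offset":[0,0,0],"yaw":1},
    {"offset":[0,0,0],"yaw":2},
    {"offset":[0,0,0],"yaw":3},
    {"offset":[0,0,0],"yaw":4},
    {"offset":[0,0,0],"yaw":5},
    {"offset":[0,0,0],"yaw":6},
    {"offset":[0,0,0],"yaw":6},
    {"offset":[0,0,0],"yaw":6},
  ],
)

```text
clock: 13.0
tcp_pos: [0.5537, 0.0205, 0.1643]
orientation: [0.624, 0.333, 0.624, -0.333]
wrist_force: [-0.1, 0.7, -1.2]
finger_gap: 0.0149
```

```bash
python3 - <<'E'
from h import *
s=st(); print(s['tau'])
print(avg(5)[:,[3,9,10]])
E
```

```text
t 13.0 tcp [0.554 0.021 0.164] yaw 33.82 xdir [-0.  0. -1.] F [-0.105  0.749 -1.239] M [ 0.016 -0.007  0.091] gap 0.0149
[ -0.2   -46.809  29.129   0.032  -0.041   0.157]
t 13.25 mean [ 0.554  0.021  0.164 33.821  0.216  0.025 -1.031  0.012 -0.048  0.137
  0.144  0.873]
std [0.    0.    0.    0.001 0.481 0.274 0.186 0.01  0.033 0.029 0.002 0.   ]
[[33.823  0.119  0.147]
 [33.823  0.155  0.144]
 [33.821  0.103  0.143]
 [33.82   0.185  0.143]
 [33.821  0.125  0.143]]
```

servo_tool(
  increments=[
    {"offset":[0,0,0],"yaw":1.2},
    {"offset":[0,0,0],"yaw":2.4},
    {"offset":[0,0,0],"yaw":3.6},
    {"offset":[0,0,0],"yaw":4.8},
    {"offset":[0,0,0],"yaw":6},
    {"offset":[0,0,0],"yaw":6},
    {"offset":[0,0,0],"yaw":6},
    {"offset":[0,0,0],"yaw":6},
  ],
)

```text
clock: 14.05
tcp_pos: [0.5537, 0.0205, 0.1643]
orientation: [0.606, 0.365, 0.606, -0.365]
wrist_force: [0.3, -0.1, -0.0]
finger_gap: 0.0153
```

```bash
python3 - <<'E'
from h import *
s=st(); print(s['tau'])
print(avg(3)[:,[3,9,10]])
E
```

```text
t 14.05 tcp [0.554 0.02  0.164] yaw 27.82 xdir [-0.  0. -1.] F [ 0.32  -0.062 -0.03 ] M [0.048 0.002 0.152] gap 0.0153
[ -0.278 -46.767  29.19   -0.055  -0.085   0.144]
t 14.2 mean [ 0.554  0.021  0.164 27.821  0.361  0.365 -0.584  0.089  0.034  0.182
  0.142  0.977]
std [0.    0.    0.    0.002 0.265 0.492 0.376 0.021 0.031 0.024 0.    0.   ]
[[27.825  0.155  0.143]
 [27.821  0.213  0.142]
 [27.819  0.178  0.142]]
```

servo_tool(
  increments=[
    {"offset":[0,0,0],"yaw":1.2},
    {"offset":[0,0,0],"yaw":2.4},
    {"offset":[0,0,0],"yaw":3.6},
    {"offset":[0,0,0],"yaw":4.8},
    {"offset":[0,0,0],"yaw":6},
    {"offset":[0,0,0],"yaw":6},
    {"offset":[0,0,0],"yaw":6},
    {"offset":[0,0,0],"yaw":6},
  ],
)

```text
clock: 15.0
tcp_pos: [0.5536, 0.0205, 0.1643]
orientation: [0.586, 0.396, 0.586, -0.396]
wrist_force: [-0.6, -0.1, -1.2]
finger_gap: 0.0152
```

```bash
python3 - <<'E'
from h import *
print(avg(2)[:,[3,9,10]])
E
```

```text
t 15.1 mean [ 0.554  0.021  0.164 21.822 -0.763  0.399 -0.522  0.126  0.068  0.121
  0.143  1.082]
std [0.    0.    0.    0.001 0.608 0.221 0.045 0.025 0.037 0.022 0.    0.   ]
[[21.823  0.099  0.143]
 [21.821  0.144  0.142]]
```

servo_tool(
  increments=[
    {"offset":[0,0,0],"yaw":1.2},
    {"offset":[0,0,0],"yaw":2.4},
    {"offset":[0,0,0],"yaw":3.6},
    {"offset":[0,0,0],"yaw":4.8},
    {"offset":[0,0,0],"yaw":6},
    {"offset":[0,0,0],"yaw":6},
    {"offset":[0,0,0],"yaw":6},
    {"offset":[0,0,0],"yaw":6},
  ],
)

```text
clock: 15.9
tcp_pos: [0.5537, 0.0205, 0.1643]
orientation: [0.564, 0.426, 0.564, -0.426]
wrist_force: [-1.2, 1.0, -0.5]
finger_gap: 0.0156
```

```bash
python3 - <<'E'
from h import *
print(avg(2)[:,[3,9,10]])
E
```

```text
t 16.0 mean [ 0.554  0.02   0.164 15.821 -0.833  0.408 -0.009  0.19   0.186  0.177
  0.143  1.187]
std [0.    0.    0.    0.    0.208 0.097 0.307 0.007 0.013 0.027 0.    0.   ]
[[15.821  0.204  0.143]
 [15.821  0.15   0.143]]
```

servo_tool(
  increments=[
    {"offset":[0,0,0],"yaw":1.2},
    {"offset":[0,0,0],"yaw":2.4},
    {"offset":[0,0,0],"yaw":3.6},
    {"offset":[0,0,0],"yaw":4.8},
    {"offset":[0,0,0],"yaw":6},
    {"offset":[0,0,0],"yaw":6},
    {"offset":[0,0,0],"yaw":6},
    {"offset":[0,0,0],"yaw":6},
  ],
)

```text
clock: 16.8
tcp_pos: [0.5537, 0.0205, 0.1643]
orientation: [0.541, 0.455, 0.541, -0.455]
wrist_force: [-1.3, 1.1, 0.2]
finger_gap: 0.0154
```

```bash
python3 - <<'E'
from h import *
print(avg(2)[:,[3,9,10]])
im,d=env.read_camera('scene'); crop(im,265,150,325,220,8,'s8.png')
E
```

```text
t 16.9 mean [ 0.554  0.021  0.164  9.823 -0.746  0.775 -0.593  0.275  0.215  0.155
  0.143  1.291]
std [0.    0.    0.    0.002 0.693 0.11  0.158 0.    0.039 0.003 0.    0.   ]
[[9.821 0.152 0.143]
 [9.824 0.158 0.143]]
```

View pics/s8.png

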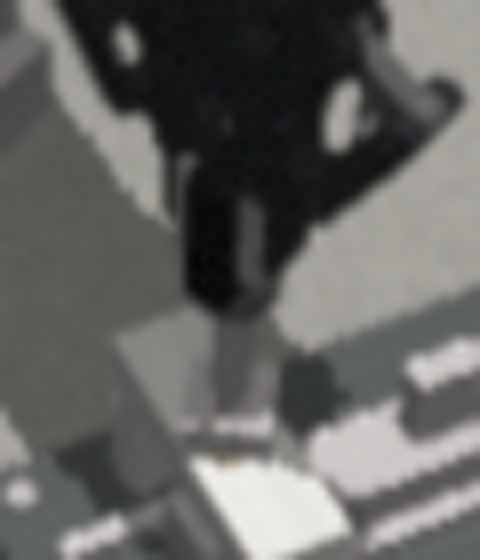

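servo_tool(
  increments=[
    {"offset":[0,0,0],"yaw":1.2},
    {"offset":[0,0,0],"yaw":2.4},
    {"offset":[0,0,0],"yaw":3.6},
    {"offset":[0,0,0],"yaw":4.8},
    {"offset":[0,0,0],"yaw":6},
    {"offset":[0,0,0],"yaw":6},
    {"offset":[0,0,0],"yaw":6},
    {"offset":[0,0,0],"yaw":6},
  ],
)

```text
clock: 17.75
tcp_pos: [0.5537, 0.0205, 0.1643]
orientation: [0.516, 0.483, 0.516, -0.483]
wrist_force: [-1.3, 0.8, -0.6]
finger_gap: 0.0152
```

```bash
python3 - <<'E'
from h import *
print(avg(2)[:,[3,9,10]])
E
```

```text
t 17.85 mean [ 0.554  0.021  0.164  3.821 -0.934  1.456 -0.673  0.275  0.294  0.123
  0.143  1.396]
std [0.    0.    0.    0.001 0.096 0.627 0.081 0.007 0.013 0.019 0.    0.   ]
[[3.821 0.103 0.143]
 [3.82  0.142 0.143]]
```

servo_tool(
  increments=[
    {"offset":[0,0,0],"yaw":1.2},
    {"offset":[0,0,0],"yaw":2.4},
    {"offset":[0,0,0],"yaw":3.6},
    {"offset":[0,0,0],"yaw":4.8},
    {"offset":[0,0,0],"yaw":6},
    {"offset":[0,0,0],"yaw":6},
    {"offset":[0,0,0],"yaw":6},
    {"offset":[0,0,0],"yaw":6},
  ],
)

```text
clock: 18.65
tcp_pos: [0.5537, 0.0205, 0.1643]
orientation: [0.49, 0.509, 0.49, -0.509]
wrist_force: [-1.0, 1.9, -1.2]
finger_gap: 0.0152
```

```bash
python3 - <<'E'
from h import *
print(avg(2)[:,[3,9,10]])
E
```

```text
t 18.75 mean [ 0.554  0.021  0.164 -2.177 -1.631  1.485 -0.316  0.372  0.386  0.184
  0.152  1.501]
std [0.    0.    0.    0.    0.267 0.284 0.107 0.013 0.005 0.01  0.    0.   ]
[[-2.177  0.194  0.152]
 [-2.177  0.174  0.152]]
```

servo_tool(
  increments=[
    {"offset":[0,0,0],"yaw":1},
    {"offset":[0,0,0],"yaw":2},
    {"offset":[0,0,0],"yaw":3},
    {"offset":[0,0,0],"yaw":4},
    {"offset":[0,0,0],"yaw":5},
    {"offset":[0,0,0],"yaw":5},
    {"offset":[0,0,0],"yaw":5},
    {"offset":[0,0,0],"yaw":5},
  ],
)

```text
clock: 19.55
tcp_pos: [0.5537, 0.0205, 0.1643]
orientation: [0.468, 0.53, 0.468, -0.53]
wrist_force: [-1.3, 2.0, -0.5]
finger_gap: 0.0152
```

```bash
python3 - <<'E'
from h import *
print(avg(3)[:,[3,9,10]])
E
```

```text
t 19.7 mean [ 0.554  0.021  0.164 -7.178 -1.452  1.624 -0.119  0.509  0.44   0.19
  0.175  1.588]
std [0.    0.    0.    0.001 0.312 0.407 0.392 0.016 0.038 0.032 0.    0.   ]
[[-7.177  0.194  0.175]
 [-7.178  0.149  0.175]
 [-7.178  0.227  0.175]]
```

servo_tool(
  increments=[
    {"offset":[0,0,0],"yaw":1.2},
    {"offset":[0,0,0],"yaw":2.6},
    {"offset":[0,0,0],"yaw":4},
    {"offset":[0,0,0],"yaw":5.4},
    {"offset":[0,0,0],"yaw":6.8},
    {"offset":[0,0,0],"yaw":8},
    {"offset":[0,0,0],"yaw":8},
    {"offset":[0,0,0],"yaw":8},
  ],
)

```text
clock: 20.5
tcp_pos: [0.5537, 0.0204, 0.1643]
orientation: [0.43, 0.562, 0.429, -0.562]
wrist_force: [-2.4, 0.1, 0.1]
finger_gap: 0.0154
```

```bash
python3 - <<'E'
from h import *
print(avg(3)[:,[3,9,10]])
E
```

```text
t 20.65 mean [  0.554   0.02    0.164 -15.184  -1.424   1.138  -0.087   0.379   0.433
   0.176   0.173   1.728]
std [0.    0.    0.    0.001 0.478 0.287 0.2   0.02  0.003 0.045 0.002 0.   ]
[[-15.182   0.213   0.176]
 [-15.184   0.201   0.172]
 [-15.184   0.113   0.171]]
```

```bash
python3 - <<'E'
from h import *
im,d=env.read_camera('scene'); crop(im,265,150,325,220,8,'s9.png'); np.save('scene9.npy',im); np.save('scene9d.npy',d)
P=cloud('scene',d); z=P[...,2]
B=(P[...,0]>.52)&(P[...,0]<.59)&(P[...,1]>-.02)&(P[...,1]<.06)
for lo,hi in((.088,.1),(.1,.145)):
    Q=P[B&(z>lo)&(z<hi)]; print(lo,len(Q),Q.mean(0),cv2.minAreaRect((Q[:,:2]*1000).astype(np.float32)))
s=st(); print(s['tau'],s['joint_pos'])
E
```

```text
0.088 104 [0.557 0.019 0.094] ((555.389892578125, 20.600467681884766), (28.914188385009766, 30.278512954711914), 20.12493324279785)
0.1 44 [0.558 0.019 0.119] ((558.6156616210938, 19.688465118408203), (11.07763385772705, 5.6814775466918945), 63.53190994262695)
t 20.7 tcp [0.554 0.02  0.164] yaw -15.19 xdir [ 0. -0. -1.] F [-1.707  1.048  0.042] M [0.384 0.465 0.11 ] gap 0.0155
[ -0.894 -46.593  29.868  -0.825  -0.404   0.171] [-0.108  0.301 -0.137  1.133 -0.     1.728]
```

View pics/s9.png

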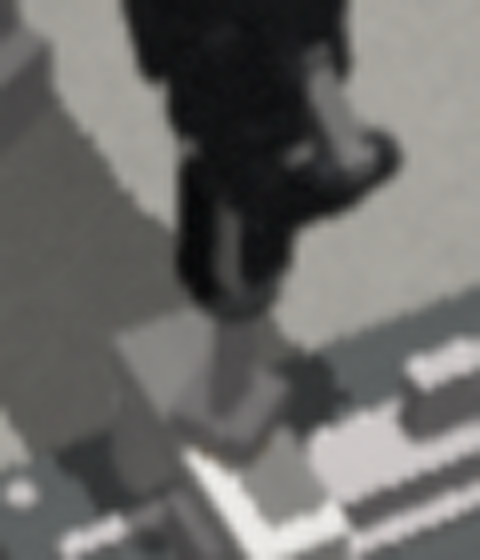

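```bash
python3 - <<'E'
from h import *
a=cv2.imread('pics/s8.png'); a=cv2.resize(a,(60,70),interpolation=cv2.INTER_AREA)[38:62,16:44]
b=cv2.cvtColor(np.load('scene9.npy'),cv2.COLOR_RGB2BGR)[150:220,265:325][38:62,16:44]
c=np.hstack([cv2.resize(x,None,fx=14,fy=14,interpolation=cv2.INTER_CUBIC) for x in(a,b)])
c=cv2.convertScaleAbs(c,alpha=1.4,beta=-20)
cv2.imwrite('pics/cmp.png',c); print(c.shape)
E
```

```text
(336, 784, 3)
```

View pics/cmp.png

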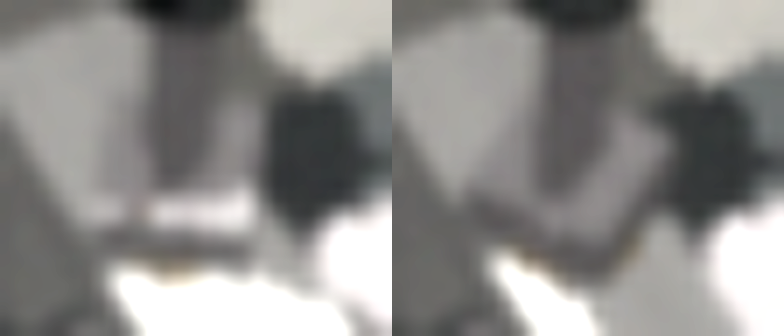

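```bash
python3 - <<'E'
from h import *
def ang(p,q,ox):
    p,q=[np.array(k,float)-[ox,0] for k in(p,q)]
    A=onz('scene',281+p[0]/14-.5,188+p[1]/14-.5,.096);B=onz('scene',281+q[0]/14-.5,188+q[1]/14-.5,.096)
    d=B-A; return np.degrees(np.arctan2(d[1],d[0])),np.linalg.norm(d)
print('L',ang((92,228),(255,230),0))
print('R1',ang((470,192),(578,240),392)); print('R2',ang((578,240),(668,142),392))
E
```

```text
L (np.float64(46.19844326173853), np.float64(0.028519307046828576))
R1 (np.float64(17.473815758469705), np.float64(0.021601191721899046))
R2 (np.float64(100.34707350471648), np.float64(0.02739629451468438))
```

```bash
python3 - <<'E'
from h import *
d=np.load('scene9d.npy'); im=np.load('scene9.npy')
P=cloud('scene',d); z=P[...,2]
B=(P[...,0]>.52)&(P[...,0]<.59)&(P[...,1]>-.02)&(P[...,1]<.06)
for lo in np.arange(.098,.17,.005):
    m=B&(z>lo)&(z<lo+.005); Q=P[m]
    if len(Q): vs,us=np.nonzero(m); print(round(lo,3),len(Q),Q.mean(0),Q[:,:2].min(0),Q[:,:2].max(0),us.min(),us.max(),vs.mean())
for v in range(184,206,2): print(v,im[v,286:302].sum(1)//3)
E
```

```text
0.098 4 [0.558 0.018 0.1  ] [0.548 0.013] [0.57  0.022] 289 298 199.75
0.103 6 [0.559 0.018 0.106] [0.555 0.016] [0.561 0.02 ] 292 295 198.33333333333334
0.108 6 [0.559 0.02  0.111] [0.555 0.016] [0.562 0.026] 292 296 196.5
0.113 6 [0.558 0.019 0.115] [0.554 0.015] [0.561 0.026] 292 296 195.5
0.118 6 [0.558 0.019 0.12 ] [0.555 0.015] [0.56  0.024] 292 296 194.33333333333334
0.123 7 [0.559 0.019 0.125] [0.554 0.016] [0.561 0.025] 292 296 193.14285714285714
0.128 8 [0.558 0.019 0.13 ] [0.554 0.015] [0.56  0.024] 292 296 191.5
0.133 3 [0.558 0.018 0.135] [0.554 0.015] [0.561 0.023] 292 296 190.33333333333334
0.143 5 [0.562 0.015 0.146] [0.552 0.008] [0.568 0.022] 289 298 189.2
0.148 22 [0.564 0.017 0.151] [0.555 0.008] [0.57  0.029] 290 299 187.72727272727272
0.153 13 [0.561 0.013 0.155] [0.545 0.004] [0.569 0.024] 287 298 186.76923076923077
0.158 9 [0.556 0.007 0.16 ] [0.546 0.005] [0.564 0.012] 287 294 185.55555555555554
0.163 9 [0.557 0.007 0.165] [0.545 0.004] [0.567 0.012] 287 295 184.44444444444446
0.168 17 [0.561 0.008 0.171] [0.546 0.004] [0.574 0.018] 287 299 183.52941176470588
184 [ 79  43  15  12  11  26  54  69  66  36  24  22  34  55 100 140]
186 [ 86  79  60  22  12  18  31  49  63  55  46  49  54  81 132 155]
188 [ 93 101 104  88  62  46  45  48  47  49  47  49  80 128 154 159]
190 [125 127 128 127 124 104  71  63  63  65  72  84  89 114 153 160]
192 [129 129 128 128 124 108  82  78  79  76  79  85  88  91 106 134]
194 [132 131 130 127 120 101  78  78  77  76  79  87  88  87  82  75]
196 [134 132 130 120 109  93  79  78  77  81  93 104  95  79  64  54]
198 [132 128 119 114 107  89  80  78  77  83  97 114 116 111  96  68]
200 [121 114 111 112 106  88  78  79  89 105 111 112 107  92  74  60]
202 [ 90  83  91  97 102 100  99 101 110 115 114 105  86  76  70  58]
204 [ 86  85  82  82  86  89 101  98 104 106 100  82  88 117 127 109]
```

servo_tool(
  increments=[
    {"offset":[0,0,0],"yaw":0},
    {"offset":[0,0,0],"yaw":0},
    {"offset":[0,0,0],"yaw":0},
    {"offset":[0,0,0],"yaw":0},
    {"offset":[0,0,0],"yaw":0},
    {"offset":[0,0,0],"yaw":0},
    {"offset":[0,0,0],"yaw":0},
    {"offset":[0,0,0],"yaw":0},
  ],
  claw=0,
  force=100,
)

```text
clock: 21.5
tcp_pos: [0.5537, 0.0204, 0.1644]
orientation: [0.43, 0.562, 0.43, -0.562]
wrist_force: [-1.7, 0.7, 0.4]
finger_gap: 0.0148
```

```bash
python3 - <<'E'
from h import *
print(avg(3)[:,[3,9,10]]); st()
E
```

```text
t 21.65 mean [  0.554   0.02    0.164 -15.184  -1.464   0.789   1.178   0.165   0.389
   0.179   0.172   1.728]
std [0.    0.    0.    0.001 0.373 0.478 0.243 0.005 0.037 0.02  0.    0.   ]
[[-15.183   0.181   0.172]
 [-15.185   0.202   0.172]
 [-15.183   0.154   0.172]]
t 21.65 tcp [0.554 0.02  0.164] yaw -15.18 xdir [ 0.  0. -1.] F [-1.091  0.921  0.992] M [0.161 0.372 0.154] gap 0.0145
```

servo_tool(
  increments=[
    {"offset":[0,0,0],"yaw":0.5},
    {"offset":[0,0,0],"yaw":1},
    {"offset":[0,0,0],"yaw":1.5},
    {"offset":[0,0,0],"yaw":2},
    {"offset":[0,0,0],"yaw":2},
    {"offset":[0,0,0],"yaw":2},
    {"offset":[0,0,0],"yaw":2},
    {"offset":[0,0,0],"yaw":2},
  ],
)

```text
clock: 22.45
tcp_pos: [0.5537, 0.0205, 0.1643]
orientation: [0.42, 0.569, 0.42, -0.569]
wrist_force: [-0.9, 0.6, 1.4]
finger_gap: 0.0148
```

```bash
python3 - <<'E'
from h import *
print(avg(3)[:,[3,9,10]]); st()
E
```

```text
t 22.6 mean [  0.554   0.02    0.164 -17.182  -1.313   0.007   1.94    0.102   0.379
   0.174   0.213   1.763]
std [0.    0.    0.    0.001 0.483 0.352 0.279 0.037 0.023 0.002 0.    0.   ]
[[-17.181   0.174   0.213]
 [-17.183   0.176   0.213]
 [-17.182   0.172   0.213]]
t 22.6 tcp [0.554 0.02  0.164] yaw -17.18 xdir [ 0.  0. -1.] F [-0.773  0.148  1.549] M [0.055 0.386 0.172] gap 0.0152
```

```bash
python3 - <<'E'
from h import *
L=[];T=[];A=[]
for i in range(8):
    im,d=env.read_camera('scene'); s=env.get_state(); L.append(s['ft_torque'][2]);T.append(s['tau'][5])
    P=cloud('scene',d); z=P[...,2]
    B=(P[...,0]>.53)&(P[...,0]<.58)&(P[...,1]>-.005)&(P[...,1]<.045)&(z>.0885)&(z<.1)
    r=cv2.minAreaRect((P[B][:,:2]*1000).astype(np.float32)); A.append(r[2])
print(np.array(L),np.mean(L),T); print(A,r)
d0=np.load('scene0d.npy');P=cloud('scene',d0); z=P[...,2]
B=(P[...,0]>.53)&(P[...,0]<.58)&(P[...,1]>-.005)&(P[...,1]<.045)&(z>.0885)&(z<.1)
print(cv2.minAreaRect((P[B][:,:2]*1000).astype(np.float32)))
E
```

```text
[0.22  0.182 0.211 0.205 0.217 0.255 0.21  0.182] 0.21010387661243934 [np.float64(0.2128374483436346), np.float64(0.21285608410835266), np.float64(0.2129495982080698), np.float64(0.2129442198202014), np.float64(0.2129926811903715), np.float64(0.21297548431903124), np.float64(0.21294716745615005), np.float64(0.21299177315086126)]
[18.879356384277344, 21.311878204345703, 19.435550689697266, 16.895837783813477, 19.831743240356445, 18.34963607788086, 16.893230438232422, 18.927989959716797] ((555.1445922851562, 21.29564666748047), (28.76921844482422, 32.085540771484375), 18.927989959716797)
((555.0115356445312, 21.227291107177734), (29.48209571838379, 30.428220748901367), 75.5157470703125)
```

servo_tool(
  increments=[
    {"offset":[0,0,0],"yaw":-3},
    {"offset":[0,0,0],"yaw":-6},
    {"offset":[0,0,0],"yaw":-9},
    {"offset":[0,0,0],"yaw":-12},
    {"offset":[0,0,0],"yaw":-14},
    {"offset":[0,0,0],"yaw":-14},
    {"offset":[0,0,0],"yaw":-14},
    {"offset":[0,0,0],"yaw":-14},
  ],
)

```text
clock: 23.8
tcp_pos: [0.5538, 0.0203, 0.1642]
orientation: [0.486, 0.514, 0.486, -0.514]
wrist_force: [0.1, -0.2, -0.3]
finger_gap: 0.0148
```

```bash
python3 - <<'E'
from h import *
A=[]
L=[]
for i in range(6):
    im,d=env.read_camera('scene'); s=env.get_state(); L.append(np.r_[s['ft_torque'],s['tau'][5],s['wrist_force']])
    P=cloud('scene',d); z=P[...,2]
    B=(P[...,0]>.53)&(P[...,0]<.58)&(P[...,1]>-.005)&(P[...,1]<.045)&(z>.0885)&(z<.1)
    r=cv2.minAreaRect((P[B][:,:2]*1000).astype(np.float32)); A.append(r[2])
print(np.mean(L,0)); print(np.array(A),np.mean(A)); st()
E
```

```text
[-0.215  0.058  0.025  0.022 -0.557 -0.747 -0.029]
[20.077 18.16  17.797 17.992 18.733 17.694] 18.40888023376465
t 24.1 tcp [0.554 0.02  0.164] yaw -3.2 xdir [ 0. -0. -1.] F [-1.092 -0.351 -0.646] M [-0.274  0.066  0.035] gap 0.0153
```

servo_tool(
  increments=[
    {"offset":[-0.3,0,0],"yaw":0},
    {"offset":[-0.8,0,0],"yaw":0},
    {"offset":[-1.3,0,0],"yaw":0},
    {"offset":[-1.8,0,0],"yaw":0},
    {"offset":[-2.4,0,0],"yaw":0},
    {"offset":[-3.0,0,0],"yaw":0},
    {"offset":[-3.6,0,0],"yaw":0},
    {"offset":[-4.0,0,0],"yaw":0},
  ],
)

```text
clock: 24.9
tcp_pos: [0.5539, 0.0205, 0.2051]
orientation: [0.486, 0.514, 0.486, -0.513]
wrist_force: [0.6, 0.1, -0.6]
finger_gap: 0.015
```

```bash
python3 - <<'E'
from h import *
im,d=env.read_camera('scene'); crop(im,210,90,370,250,3.6,'s10.png'); np.save('scene10.npy',im); np.save('scene10d.npy',d)
s=st()
print(tool(np.array([.525,-.2185,.2035])-s['tcp_pos'],-3.2))
E
```

```text
t 24.95 tcp [0.554 0.02  0.206] yaw -3.18 xdir [ 0.002 -0.    -1.   ] F [ 0.264 -0.071 -0.733] M [-0.057  0.    -0.051] gap 0.0149
[ 0.212 -1.582 24.02 ]
```

View pics/s10.png

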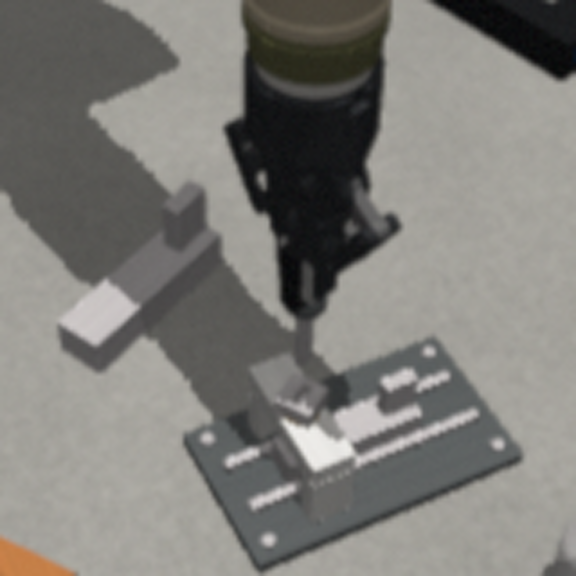

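servo_tool(
  increments=[
    {"offset":[0,-0.1,1.0],"yaw":-3},
    {"offset":[0,-0.3,3.5],"yaw":-10},
    {"offset":[0,-0.5,7],"yaw":-17},
    {"offset":[0,-0.8,10.5],"yaw":-24},
    {"offset":[0,-1.0,14],"yaw":-31},
    {"offset":[0,-1.2,17.5],"yaw":-38},
    {"offset":[0,-1.4,20.5],"yaw":-45},
    {"offset":[0,-1.5,22.5],"yaw":-52},
  ],
)

```text
clock: 25.75
tcp_pos: [0.5258, -0.2055, 0.2042]
orientation: [0.662, 0.247, 0.662, -0.248]
wrist_force: [-0.4, 0.3, -0.7]
finger_gap: 0.015
```

```bash
python3 - <<'E'
from h import *
s=st()
print(tool(np.array([.525,-.2185,.2035])-s['tcp_pos'],48.8))
E
```

```text
t 25.75 tcp [ 0.526 -0.205  0.204] yaw 49.01 xdir [-0. -0. -1.] F [-0.369  0.278 -0.699] M [ 0.03  -0.026  0.047] gap 0.015
[ 0.066 -1.031  0.797]
```

servo_tool(
  increments=[
    {"offset":[0,-0.4,0.3],"yaw":-7},
    {"offset":[0,-0.8,0.6],"yaw":-14},
    {"offset":[0,-1.0,0.8],"yaw":-21},
    {"offset":[0,-1.0,0.8],"yaw":-28},
    {"offset":[0,-1.0,0.8],"yaw":-35},
    {"offset":[0,-1.0,0.8],"yaw":-41.6},
    {"offset":[0,-1.0,0.8],"yaw":-41.6},
    {"offset":[0,-1.0,0.8],"yaw":-41.6},
  ],
)

```text
clock: 26.55
tcp_pos: [0.5256, -0.2161, 0.2042]
orientation: [0.707, -0.002, 0.707, 0.002]
wrist_force: [-0.5, -0.2, -1.5]
finger_gap: 0.0142
```

```bash
python3 - <<'E'
from h import *
im,d=env.read_camera('scene'); crop(im,170,150,250,290,5,'s11.png'); np.save('scene11.npy',im); np.save('scene11d.npy',d)
P=cloud('scene',d); z=P[...,2]
B=(P[...,0]>.5)&(P[...,0]<.56)&(P[...,1]>-.25)&(P[...,1]<-.19)
for lo in np.arange(.115,.21,.01):
    Q=P[B&(z>lo)&(z<lo+.01)]
    if len(Q): print(round(lo,3),len(Q),Q.mean(0),Q[:,:2].min(0),Q[:,:2].max(0))
st()
E
```

```text
0.125 4 [ 0.53  -0.216  0.131] [ 0.527 -0.216] [ 0.532 -0.215]
0.135 9 [ 0.531 -0.217  0.143] [ 0.529 -0.22 ] [ 0.533 -0.213]
0.145 16 [ 0.53  -0.217  0.151] [ 0.526 -0.221] [ 0.533 -0.211]
0.155 12 [ 0.53  -0.217  0.16 ] [ 0.525 -0.221] [ 0.533 -0.211]
0.165 16 [ 0.53  -0.217  0.169] [ 0.526 -0.221] [ 0.533 -0.21 ]
0.185 32 [ 0.533 -0.223  0.19 ] [ 0.523 -0.229] [ 0.543 -0.204]
0.195 25 [ 0.541 -0.217  0.201] [ 0.531 -0.229] [ 0.544 -0.208]
0.205 51 [ 0.538 -0.22   0.211] [ 0.52  -0.236] [ 0.544 -0.196]
t 26.6 tcp [ 0.526 -0.216  0.204] yaw 90.28 xdir [-0.  0. -1.] F [-1.029  0.203 -0.836] M [-0.032 -0.01  -0.033] gap 0.0151
```

View pics/s11.png

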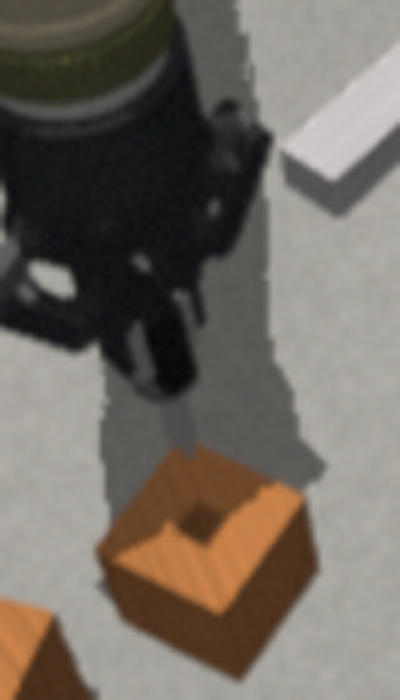

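servo_tool(
  increments=[
    {"offset":[0.5,-0.1,-0.05],"yaw":0},
    {"offset":[1.5,-0.2,-0.1],"yaw":0},
    {"offset":[2.7,-0.2,-0.1],"yaw":0},
    {"offset":[3.8,-0.2,-0.1],"yaw":0},
    {"offset":[4.6,-0.2,-0.1],"yaw":0},
    {"offset":[5.1,-0.2,-0.1],"yaw":0},
    {"offset":[5.2,-0.2,-0.1],"yaw":0},
    {"offset":[5.2,-0.2,-0.1],"yaw":0},
  ],
)

```text
clock: 27.4
tcp_pos: [0.5247, -0.2181, 0.1522]
orientation: [0.707, -0.003, 0.707, 0.003]
wrist_force: [-0.4, -0.3, -1.1]
finger_gap: 0.0145
```

```bash
python3 - <<'E'
from h import *
im,d=env.read_camera('scene'); crop(im,180,200,240,290,7,'s12.png'); np.save('scene12.npy',im)
P=cloud('scene',d); z=P[...,2]
B=(P[...,0]>.5)&(P[...,0]<.56)&(P[...,1]>-.25)&(P[...,1]<-.19)
for lo in np.arange(.085,.13,.01):
    Q=P[B&(z>lo)&(z<lo+.01)]
    if len(Q): print(round(lo,3),len(Q),Q.mean(0),Q[:,:2].min(0),Q[:,:2].max(0))
st()
E
```

```text
0.085 10 [ 0.53  -0.218  0.092] [ 0.529 -0.223] [ 0.532 -0.213]
0.095 14 [ 0.529 -0.22   0.1  ] [ 0.525 -0.224] [ 0.532 -0.214]
0.105 12 [ 0.529 -0.218  0.109] [ 0.525 -0.223] [ 0.532 -0.212]
0.115 9 [ 0.53  -0.218  0.118] [ 0.527 -0.223] [ 0.532 -0.213]
0.125 2 [ 0.536 -0.222  0.133] [ 0.535 -0.223] [ 0.538 -0.22 ]
t 27.45 tcp [ 0.525 -0.218  0.153] yaw 90.42 xdir [ 0. -0. -1.] F [-0.574  0.863 -0.891] M [ 0.028  0.015 -0.033] gap 0.0148
```

View pics/s12.png

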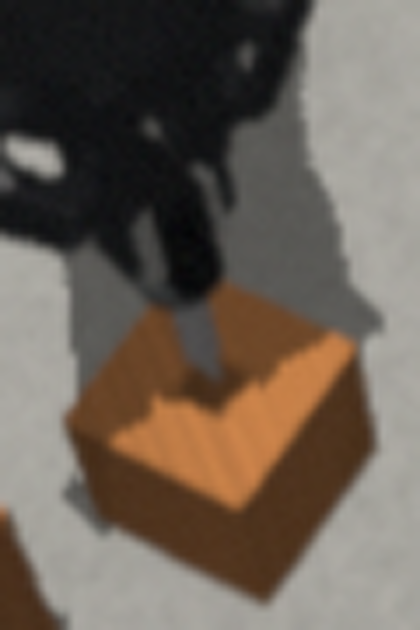

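servo_tool(
  increments=[
    {"offset":[0.6,0,0],"yaw":0},
    {"offset":[1.6,0,0],"yaw":0},
    {"offset":[2.8,0,0],"yaw":0},
    {"offset":[4.0,0,0],"yaw":0},
    {"offset":[5.0,0,0],"yaw":0},
    {"offset":[5.8,0,0],"yaw":0},
    {"offset":[6.3,0,0],"yaw":0},
    {"offset":[6.45,0,0],"yaw":0},
  ],
)

```text
clock: 28.25
tcp_pos: [0.5244, -0.2179, 0.087]
orientation: [0.707, -0.002, 0.707, 0.003]
wrist_force: [-0.8, -0.4, -1.7]
finger_gap: 0.0151
```

```bash
python3 - <<'E'
from h import *
im,d=env.read_camera('scene'); crop(im,180,180,240,290,6,'s13.png')
st()
E
```

```text
t 28.3 tcp [ 0.524 -0.218  0.087] yaw 90.41 xdir [-0.001  0.    -1.   ] F [-0.315 -0.503 -1.831] M [ 0.042  0.007 -0.032] gap 0.0147
```

View pics/s13.png

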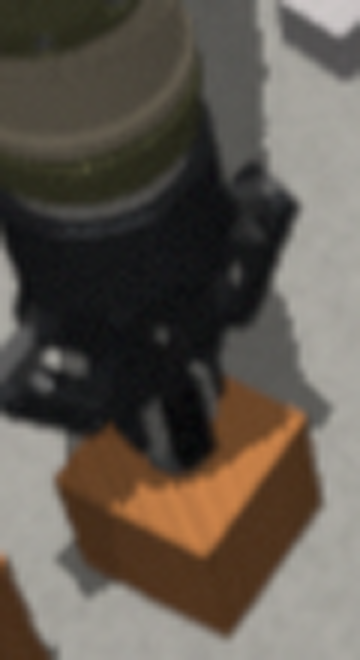

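servo_tool(
  increments=[
    {"offset":[0.05,0,0],"yaw":0},
    {"offset":[0.1,0,0],"yaw":0},
    {"offset":[0.15,0,0],"yaw":0},
    {"offset":[0.15,0,0],"yaw":0},
    {"offset":[0.15,0,0],"yaw":0},
    {"offset":[0.15,0,0],"yaw":0},
    {"offset":[0.15,0,0],"yaw":0},
    {"offset":[0.15,0,0],"yaw":0},
  ],
)

```text
clock: 29.1
tcp_pos: [0.525, -0.2183, 0.0867]
orientation: [0.707, -0.003, 0.707, 0.002]
wrist_force: [-0.0, 0.1, 4.1]
finger_gap: 0.0151
```

servo_tool(
  increments=[
    {"offset":[0,0,0],"yaw":0},
    {"offset":[0,0,0],"yaw":0},
    {"offset":[0,0,0],"yaw":0},
    {"offset":[0,0,0],"yaw":0},
    {"offset":[0,0,0],"yaw":0},
    {"offset":[0,0,0],"yaw":0},
    {"offset":[0,0,0],"yaw":0},
    {"offset":[0,0,0],"yaw":0},
  ],
  claw=0.8,
)

```text
clock: 29.9
tcp_pos: [0.5247, -0.2181, 0.0863]
orientation: [0.707, -0.003, 0.707, 0.003]
wrist_force: [0.2, 0.1, -0.0]
finger_gap: 0.0682
```

```bash
python3 - <<'E'
from h import *
im,d=env.read_camera('scene'); crop(im,180,180,240,290,6,'s14.png')
P=cloud('scene',d)
for u in (279,): pass
st()
E
```

```text
t 29.95 tcp [ 0.525 -0.218  0.086] yaw 90.42 xdir [ 0.  0. -1.] F [0.042 0.888 0.194] M [-0.062 -0.042 -0.01 ] gap 0.0684
```

View pics/s14.png

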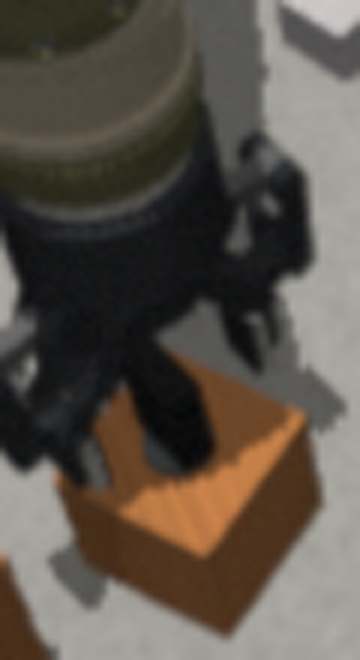

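servo_tool(
  increments=[
    {"offset":[-0.8,0,0],"yaw":0},
    {"offset":[-2.4,0,0],"yaw":0},
    {"offset":[-4.4,0,0],"yaw":0},
    {"offset":[-6.6,0,0],"yaw":0},
    {"offset":[-8.8,0,0],"yaw":0},
    {"offset":[-10.4,0,0],"yaw":0},
    {"offset":[-11.4,0,0],"yaw":0},
    {"offset":[-11.8,0,0],"yaw":0},
  ],
)

```text
clock: 30.75
tcp_pos: [0.5252, -0.2184, 0.2057]
orientation: [0.708, -0.003, 0.706, 0.002]
wrist_force: [0.5, 0.3, -0.2]
finger_gap: 0.0685
```

```bash
python3 - <<'E'
from h import *
im,d=env.read_camera('scene'); save(im,'s15.png'); np.save('scene15.npy',im); np.save('scene15d.npy',d)
P=cloud('scene',d); z=P[...,2]
B=(P[...,0]>.5)&(P[...,0]<.65)&(P[...,1]>.07)&(P[...,1]<.15)&(z>.06)&(z<.08); Q=P[B]
print('tab',cv2.minAreaRect((Q[:,:2]*1000).astype(np.float32)))
B=(P[...,0]>.44)&(P[...,0]<.62)&(P[...,1]>-.27)&(P[...,1]<-.13)&(z>.1)&(z<.14);Q=P[B]
print('driver',cv2.minAreaRect((Q[:,:2]*1000).astype(np.float32)),Q[:,2].max())
B=(P[...,0]>.53)&(P[...,0]<.58)&(P[...,1]>-.005)&(P[...,1]<.045)&(z>.0885)&(z<.1);Q=P[B]
print('head',cv2.minAreaRect((Q[:,:2]*1000).astype(np.float32)))
s=st(); print(tool(np.array([.577,.097,.204])-s['tcp_pos'],90.4))
E
```

```text
tab ((578.3839721679688, 96.87017822265625), (26.59988784790039, 14.205491065979004), 67.45465850830078)
driver ((526.4977416992188, -218.082275390625), (33.14500427246094, 15.68471622467041), 1.257467269897461) 0.12815753974764943
head ((554.732421875, 21.61388397216797), (28.79088020324707, 30.7091064453125), 16.075475692749023)
t 30.8 tcp [ 0.525 -0.218  0.206] yaw 90.42 xdir [ 0.002 -0.001 -1.   ] F [-0.467 -0.259  0.588] M [-0.033  0.01  -0.036] gap 0.0685
[ 0.153 31.501  5.411]
```

View pics/s15.png

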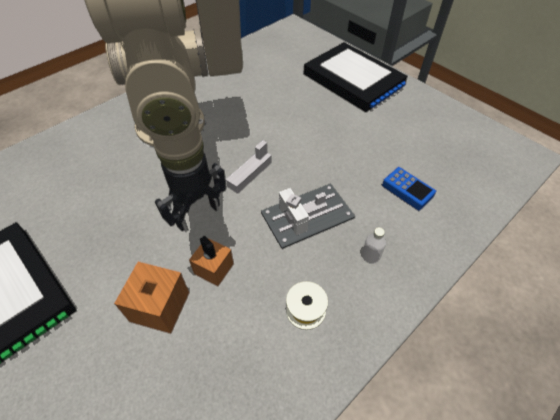

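servo_tool(
  increments=[
    {"offset":[0,1.5,0.3],"yaw":-3},
    {"offset":[0,5,0.9],"yaw":-10},
    {"offset":[0,9.5,1.6],"yaw":-18},
    {"offset":[0,14,2.4],"yaw":-26},
    {"offset":[0,18.5,3.2],"yaw":-34},
    {"offset":[0,22.5,3.9],"yaw":-42},
    {"offset":[0,26,4.5],"yaw":-50},
    {"offset":[0,28.5,4.9],"yaw":-57},
  ],
)

```text
clock: 31.6
tcp_pos: [0.5706, 0.0707, 0.203]
orientation: [0.618, -0.342, 0.619, 0.343]
wrist_force: [-0.9, -0.1, -0.2]
finger_gap: 0.0686
```

```bash
python3 - <<'E'
from h import *
s=st(); print(tool(np.array([.577,.097,.204])-s['tcp_pos'],147.4))
E
```

```text
t 31.6 tcp [0.571 0.071 0.203] yaw 147.98 xdir [-0.002  0.001 -1.   ] F [-0.872 -0.079 -0.233] M [-0.059 -0.013 -0.014] gap 0.0686
[-0.095  0.881  2.563]
```

servo_tool(
  increments=[
    {"offset":[0,0.5,1.2],"yaw":-6},
    {"offset":[0,0.7,2.0],"yaw":-12},
    {"offset":[0,0.9,2.5],"yaw":-16.4},
    {"offset":[0,0.9,2.55],"yaw":-16.4},
    {"offset":[0,0.9,2.55],"yaw":-16.4},
    {"offset":[0,0.9,2.55],"yaw":-16.4},
    {"offset":[0,0.9,2.55],"yaw":-16.4},
    {"offset":[0,0.9,2.55],"yaw":-16.4},
  ],
  claw=0.55,
)

```text
clock: 32.4
tcp_pos: [0.5777, 0.0932, 0.2043]
orientation: [0.566, -0.424, 0.566, 0.424]
wrist_force: [0.9, -0.0, -0.3]
finger_gap: 0.047
```

```bash
python3 - <<'E'
from h import *
im,d=env.read_camera('scene'); crop(im,240,90,400,250,3.6,'s16.png')
s=st(); print(tool(np.array([.577,.097,.042])-s['tcp_pos'],163.8),s['joint_pos'])
E
```

```text
t 32.45 tcp [0.578 0.093 0.204] yaw 163.77 xdir [ 0.  0. -1.] F [-0.112  0.647 -0.746] M [-0.004 -0.01  -0.007] gap 0.0473
[16.233  0.177  0.338] [ 0.023  0.341  0.02   1.249  0.    -1.265]
```

View pics/s16.png

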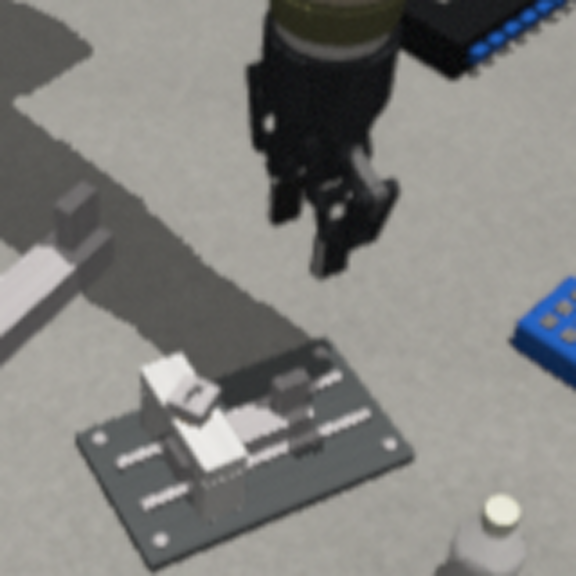

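servo_tool(
  increments=[
    {"offset":[1,0.1,0.2],"yaw":0},
    {"offset":[3,0.15,0.35],"yaw":0},
    {"offset":[6,0.15,0.35],"yaw":0},
    {"offset":[9,0.15,0.35],"yaw":0},
    {"offset":[11.3,0.15,0.35],"yaw":0},
    {"offset":[12.6,0.15,0.35],"yaw":0},
    {"offset":[13,0.15,0.35],"yaw":0},
    {"offset":[13,0.15,0.35],"yaw":0},
  ],
)

```text
clock: 33.25
tcp_pos: [0.5772, 0.0974, 0.0741]
orientation: [0.565, -0.425, 0.565, 0.425]
wrist_force: [1.2, 1.0, -0.3]
finger_gap: 0.047
```

```bash
python3 - <<'E'
from h import *
im,d=env.read_camera('scene'); crop(im,270,130,370,230,6,'s17.png')
s=st(); print(tool(np.array([.577,.097,.042])-s['tcp_pos'],163.8))
E
```

```text
t 33.3 tcp [0.578 0.097 0.075] yaw 163.81 xdir [ 0.001  0.    -1.   ] F [0.1   0.295 0.481] M [ 0.02  -0.025  0.018] gap 0.0471
[ 3.295  0.07  -0.057]
```

View pics/s17.png

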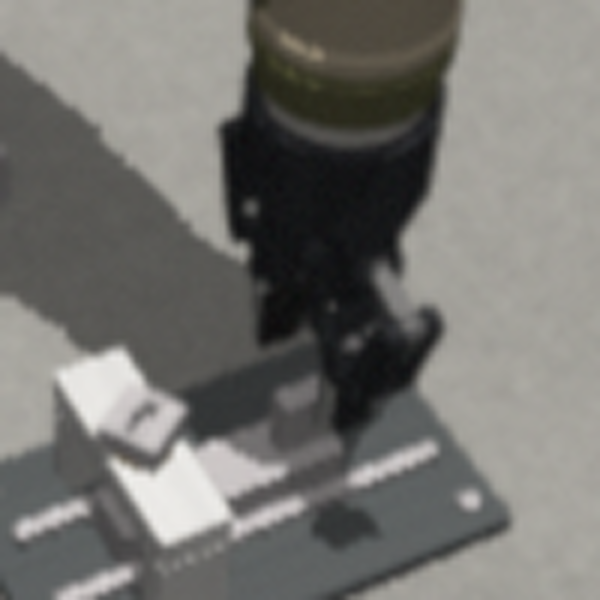

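```bash
python3 - <<'E'
from h import *
a=np.radians(163.8);Y=np.array([np.cos(a),np.sin(a),0])
for n,p in (('tabscene',[.5785,.0972,.069]),('tcp',[.5775,.097,.075]),('f+',np.array([.5775,.097,.078])+Y*.0235),('f-',np.array([.5775,.097,.078])-Y*.0235)):
    print(n,(proj('scene',np.array(p))-[270,130])*6)
E
```

```text
tabscene [303.813 391.98 ]
tcp [302.933 382.055]
f+ [276.127 340.102]
f- [331.567 416.046]
```

servo_tool(
  increments=[
    {"offset":[0.6,0,0],"yaw":0},
    {"offset":[1.3,0,0],"yaw":0},
    {"offset":[2.0,0,0],"yaw":0},
    {"offset":[2.6,0,0],"yaw":0},
    {"offset":[3.0,0,0],"yaw":0},
    {"offset":[3.2,0,0],"yaw":0},
    {"offset":[3.2,0,0],"yaw":0},
    {"offset":[3.2,0,0],"yaw":0},
  ],
)

```text
clock: 34.1
tcp_pos: [0.5774, 0.0973, 0.0424]
orientation: [0.565, -0.425, 0.565, 0.425]
wrist_force: [0.3, 0.1, -0.4]
finger_gap: 0.0473
```

servo_tool(
  increments=[
    {"offset":[0,0,0],"yaw":0},
    {"offset":[0,0,0],"yaw":0},
    {"offset":[0,0,0],"yaw":0},
    {"offset":[0,0,0],"yaw":0},
    {"offset":[0,0,0],"yaw":0},
    {"offset":[0,0,0],"yaw":0},
    {"offset":[0,0,0],"yaw":0},
    {"offset":[0,0,0],"yaw":0},
  ],
  claw=0,
  force=50,
)

```text
clock: 34.9
tcp_pos: [0.5772, 0.0975, 0.0426]
orientation: [0.565, -0.425, 0.565, 0.425]
wrist_force: [-2.1, 1.4, 5.6]
finger_gap: 0.0109
```

```bash
python3 - <<'E'
from h import *
im,d=env.read_camera('scene'); crop(im,270,130,370,230,6,'s18.png')
s=st()
E
```

```text
t 34.95 tcp [0.577 0.097 0.043] yaw 163.81 xdir [ 0.  0. -1.] F [-1.898  0.475  5.696] M [ 0.128  0.465 -0.266] gap 0.0109
```

View pics/s18.png

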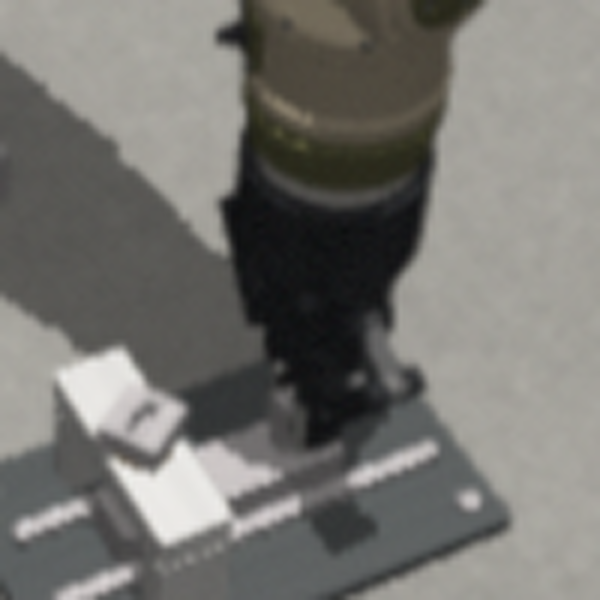

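servo_tool(
  increments=[
    {"offset":[0,0,0.1],"yaw":0},
    {"offset":[0,0,0.2],"yaw":0},
    {"offset":[0,0,0.3],"yaw":0},
    {"offset":[0,0,0.4],"yaw":0},
    {"offset":[0,0,0.5],"yaw":0},
    {"offset":[0,0,0.6],"yaw":0},
    {"offset":[0,0,0.7],"yaw":0},
    {"offset":[0,0,0.8],"yaw":0},
  ],
)

```text
clock: 35.75
tcp_pos: [0.5791, 0.1019, 0.0427]
orientation: [0.564, -0.426, 0.567, 0.423]
wrist_force: [-4.5, -10.3, 6.8]
finger_gap: 0.0109
```

```bash
python3 - <<'E'
from h import *
s=st(); print('drag',s['wrist_force']@[.279,.96,0])
env.read_camera('scene'); s=st(); print('drag',s['wrist_force']@[.279,.96,0])
E
```

```text
t 35.75 tcp [0.579 0.102 0.043] yaw 163.7 xdir [-0.001 -0.006 -1.   ] F [ -4.492 -10.284   6.824] M [-1.668  0.737 -0.035] gap 0.0109
drag -11.125500028373699
t 35.8 tcp [0.579 0.102 0.043] yaw 163.71 xdir [-0.001 -0.006 -1.   ] F [-3.694 -9.985  6.746] M [-1.605  0.741 -0.046] gap 0.0114
drag -10.616032472618992
```

servo_tool(
  increments=[
    {"offset":[0,0,0.2],"yaw":0},
    {"offset":[0,0,0.4],"yaw":0},
    {"offset":[0,0,0.6],"yaw":0},
    {"offset":[0,0,0.8],"yaw":0},
    {"offset":[0,0,1.0],"yaw":0},
    {"offset":[0,0,1.2],"yaw":0},
    {"offset":[0,0,1.4],"yaw":0},
    {"offset":[0,0,1.6],"yaw":0},
  ],
)

```text
clock: 36.6
tcp_pos: [0.584, 0.1175, 0.0427]
orientation: [0.565, -0.426, 0.567, 0.423]
wrist_force: [-3.6, -8.7, 5.9]
finger_gap: 0.0108
```

```bash
python3 - <<'E'
from h import *
im,d=env.read_camera('scene'); crop(im,270,130,370,230,6,'s19.png')
s=st(); print('drag',s['wrist_force']@[.279,.96,0])
E
```

```text
t 36.65 tcp [0.584 0.118 0.043] yaw 163.73 xdir [ 0.    -0.005 -1.   ] F [-3.216 -8.873  6.404] M [-1.455  0.509 -0.025] gap 0.0114
drag -9.415272137216785
```

View pics/s19.png

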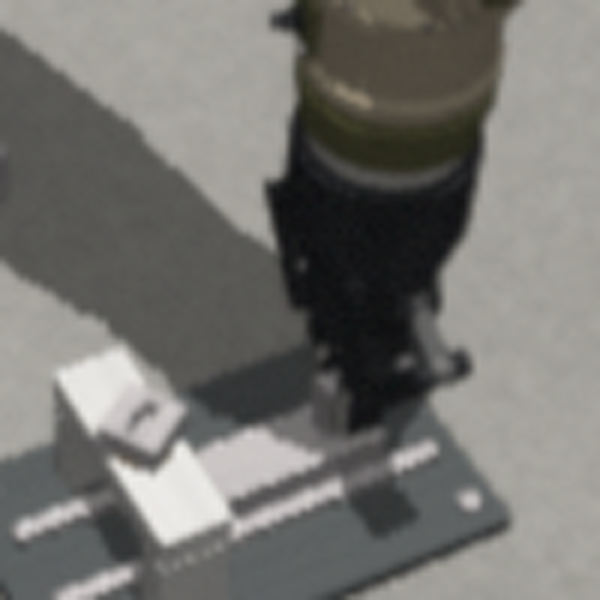

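servo_tool(
  increments=[
    {"offset":[0,0,0.2],"yaw":0},
    {"offset":[0,0,0.4],"yaw":0},
    {"offset":[0,0,0.6],"yaw":0},
    {"offset":[0,0,0.8],"yaw":0},
    {"offset":[0,0,1.0],"yaw":0},
    {"offset":[0,0,1.2],"yaw":0},
    {"offset":[0,0,1.4],"yaw":0},
    {"offset":[0,0,1.6],"yaw":0},
  ],
)

```text
clock: 37.45
tcp_pos: [0.5889, 0.1355, 0.0427]
orientation: [0.565, -0.425, 0.565, 0.424]
wrist_force: [-0.9, -3.8, 5.0]
finger_gap: 0.0111
```

```bash
python3 - <<'E'
from h import *
im,d=env.read_camera('scene'); crop(im,270,130,370,230,6,'s20.png')
s=st(); print('drag',s['wrist_force']@[.279,.96,0])
E
```

```text
t 37.5 tcp [0.589 0.136 0.043] yaw 163.83 xdir [ 0.001 -0.001 -1.   ] F [-0.092 -3.501  5.923] M [-0.689  0.225 -0.036] gap 0.0112
drag -3.386501743012739
```

View pics/s20.png

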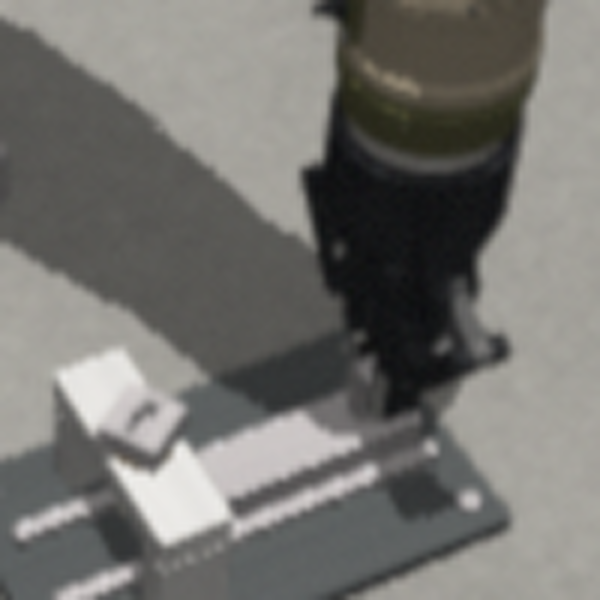

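servo_tool(
  increments=[
    {"offset":[0,0,0],"yaw":0},
    {"offset":[0,0,0],"yaw":0},
    {"offset":[0,0,0],"yaw":0},
    {"offset":[0,0,0],"yaw":0},
    {"offset":[0,0,0],"yaw":0},
    {"offset":[0,0,0],"yaw":0},
    {"offset":[0,0,0],"yaw":0},
    {"offset":[0,0,0],"yaw":0},
  ],
  claw=0.5,
)

```text
clock: 38.3
tcp_pos: [0.5884, 0.1357, 0.0423]
orientation: [0.565, -0.425, 0.565, 0.425]
wrist_force: [0.4, -0.7, 0.3]
finger_gap: 0.0427
```

servo_tool(
  increments=[
    {"offset":[-0.5,0,0],"yaw":0},
    {"offset":[-1.5,0,0],"yaw":0},
    {"offset":[-3,0,0],"yaw":0},
    {"offset":[-5,0,0],"yaw":0},
    {"offset":[-8,0,0],"yaw":0},
    {"offset":[-11,0,0],"yaw":0},
    {"offset":[-14,0,0],"yaw":0},
    {"offset":[-15.5,0,0],"yaw":0},
  ],
)

```text
clock: 39.1
tcp_pos: [0.5897, 0.1359, 0.2016]
orientation: [0.567, -0.426, 0.564, 0.424]
wrist_force: [1.7, -0.4, 0.4]
finger_gap: 0.0426
```

```bash
python3 - <<'E'
from h import *
im,d=env.read_camera('scene'); save(im,'s21.png'); crop(im,260,170,360,250,6,'s21c.png')
P=cloud('scene',d); z=P[...,2]
B=(P[...,0]>.5)&(P[...,0]<.65)&(P[...,1]>.1)&(P[...,1]<.19)&(z>.06)&(z<.08); Q=P[B]
r=cv2.minAreaRect((Q[:,:2]*1000).astype(np.float32)); print('tab',r,Q[:,2].max()); print('origin from axis',np.hypot(*(np.array(r[0])-[555,21.3]))-75)
s=st()
E
```

```text
tab ((589.403564453125, 135.5794219970703), (26.502410888671875, 14.563674926757812), 74.52230072021484) 0.07122363043707658
origin from axis 44.34568085634605
t 39.15 tcp [0.591 0.136 0.203] yaw 163.82 xdir [ 0.008  0.001 -1.   ] F [1.14  1.157 1.965] M [-0.022 -0.002  0.018] gap 0.0426
```

View pics/s21.png

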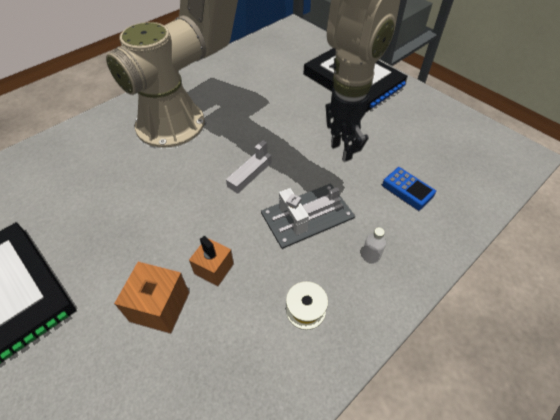

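View pics/s21c.png

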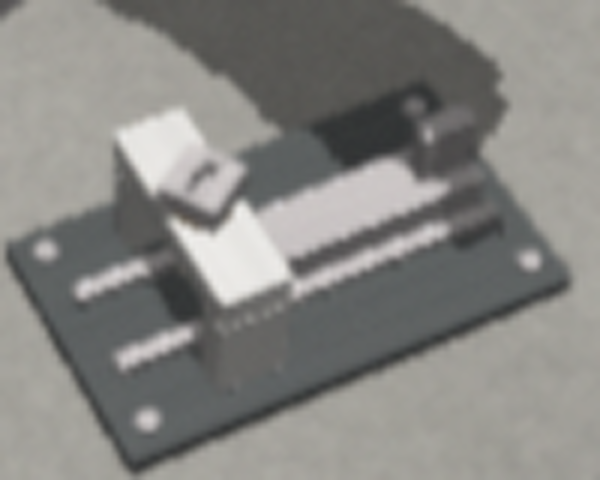

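servo_tool(
  increments=[
    {"offset":[0,0,0],"yaw":0},
    {"offset":[0,0,0],"yaw":0},
    {"offset":[0,0,0],"yaw":0},
    {"offset":[0,0,0],"yaw":0},
    {"offset":[0,0,0],"yaw":0},
    {"offset":[0,0,0],"yaw":0},
    {"offset":[0,0,0],"yaw":0},
    {"offset":[0,0,0],"yaw":0},
  ],
)

```text
clock: 39.95
tcp_pos: [0.5884, 0.1357, 0.1972]
orientation: [0.565, -0.425, 0.565, 0.425]
wrist_force: [0.3, -0.6, 1.0]
finger_gap: 0.0425
```

```bash
python3 - <<'E'
from h import *
st(); print(env.hand_in())
E
```

```text
t 39.95 tcp [0.588 0.136 0.197] yaw 163.82 xdir [-0.  0. -1.] F [ 0.269 -0.609  1.025] M [-0.026  0.047 -0.028] gap 0.0425
the job is handed in; nothing more can be done
None
```

The job is done and handed in at about 40 s. I turned the stop screw clockwise with the driver to an estimated nip of 10–12 N and stood the driver back in its rest. Then I drew the block out by its tab and left it standing in the channel.

**Nip:** The holding torque on the driver rose from 0.143 N m with the screw free to 0.213 N m, which works out at about 10.6 N. The drag while pulling the block was 9.4–11 N under the foot and 3.4 N once clear, which fits a nip of about 11 N.

**Block:** The last picture puts its origin about 44 mm from the screw's axis, past the 35 mm needed, with the tab upright.

**Driver and bystanders:** After release, the driver stood upright at the spot where I found it. The spool, meter, bottle, larger block and larger rest look unmoved in the last picture; I compared them by eye only.

**Disagreements:**
- During turning, one 8° step gave no rise in torque (0.175 to 0.171 N m). A further 2° at a firmer grip gave 0.213 N m and held steady, and a separate torque reading gave 0.210. The blade probably shifted in the slot, so the nip rests on the torque and the later drag rather than on the angle turned.
- The two cameras differed by about 2–3 mm in x, so I used averages or readings from a single camera.

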